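# Fume extractor service: cassette away, filter plate out for inspection

### The job

Service the small bench fume extractor: lay the spark-trap cassette that lies in front of it flat in the open drawer of the little cabinet, let go, and then slide that drawer fully shut. Then lift the extractor's top flap and leave it standing open, draw the hidden filter plate up out of its slot by its grip, and present it: finish still holding it, upright and still in the gripper, a few centimetres clear above the extractor's rim, without putting it down or letting go. Leave the other things on the bench where they are.

Things in the scene. Friction and masses are not known exactly. Their poses are not given: they have to be found in the camera images.
- cassette: Spark-trap cassette, bare steel, 0.18 to 0.33 kg: flat frame 60 (x) x 90 (y) x 16 mm with, centred on top, an upright grip rib 44 (x) x 14 (y) x 30 mm, rib top 46 mm above the underside. Origin at the centre of the underside; z up. Starts lying flat on the bench in front of the extractor.
- cabinet_drawer0 (a joint): Drawer of the small grey steel cabinet (cabinet 190 deep x 220 wide x 100 mm high, fixed, open side towards the robot): 0 = fully shut, grows in m as it slides out towards the robot; starts 0.105 to 0.122 open (stop at 0.126). Slides with about 1 N of friction and stays where it is left.
- drawer_floor (a point): Centre of the drawer's inner floor, 22 mm above the bench; moves with the drawer. Axes of the cabinet: -x is the way the drawer opens, y across, z up. Inner floor 145 (x) x 178 (y) mm, drawer walls 6 mm thick and about 56 mm high above this floor. The closed drawer's front panel is 15 mm thick; with the drawer open by d, the part of the inner floor from x = -72 mm to x = -72 mm + (d - 6 mm) is open to the sky, the rest is under the cabinet top.
- cabinet_drawer0_handle (a point): Middle of the drawer's bar handle: a round steel bar about 110 mm long along y, 35 mm in front (-x) of the drawer's front panel, 62 mm above the bench; moves with the drawer; axes of the cabinet.
- extractor_rim (a point): Centre of the open top of the fume extractor, a fixed grey box 160 (x) x 170 (y) x 145 mm high with 6 mm walls; this point is 145 mm above the bench, at the rim's height. Axes: -x is its front (towards the robot), y across, z up.
- flap (a joint): Top flap of the extractor, a 160 x 170 x 6 mm sheet, hinged along the extractor's far (+x) top edge: 0 = closed flat, grows in rad as the front edge is lifted up and over, 1.57 = upright, stop at 2.0. Starts closed. The hinge is stiff (0.28 N m) and the flap stays where it is left.
- flap_tab (a point): Where to hold the flap's lifting tab: a flat steel tab 24 (y) x 8 mm thick that sticks out 45 mm beyond the flap's front edge; this point is on its middle line, 30 mm out from the flap's edge, 190 mm from the hinge axis. Free space on both sides and below. Moves with the flap; x axis points from the tab to the hinge, y along the hinge.
- flap_hinge (a point): Middle of the flap's hinge axis, 145 mm above the bench; the axis runs along y. At flap angle q the tab point lies 190 mm from here, at -x times cos q and up times sin q.
- filter_plate: Filter plate under the flap, 0.15 to 0.31 kg, standing upright in a guide slot: aluminium frame 110 (x) x 12 (y) x 106 mm high with a central grip 40 (x) x 12 (y) mm standing up another 26 mm, its top 132 mm above the underside and 7 mm below the rim. Origin at the centre of the underside; z up along the plate. Slot guides (16 mm wide slot) reach up to 89 mm above the plate's underside; above them there is about 70 mm free to each side (y) of the grip. It draws straight up.
- wrench: Bystander: open-ended wrench, 150 mm long, lying between the cabinet and the extractor. Origin on the underside.
- square: Bystander: small welding magnet block, 40 x 35 x 22 mm. Origin at the centre of the underside.
- rod_tube: Bystander: upright plastic tube for welding rods, diameter 69 x 195 mm high, at the back. Origin at the centre of the underside.
- spray_can: Bystander: upright spray can, diameter 62 x 170 mm high, at the back. Origin at the centre of the underside.
- hammer: Bystander: hammer lying on the robot's right-hand side. Origin on the underside.
- brush: Bystander: brush lying on the robot's left-hand side. Origin on the underside.
- disc: Bystander: grinding disc, diameter 68 x 12 mm, lying flat in front. Origin at the centre of the underside.
Mind the look-alikes: they are no part of the job. Leave any green look-alike of the part that bears extractor_rim alone.

How it is judged:
By the outcome, as a careful person would: the job done as asked, in the order asked, and still so for the second after the job is handed in, while the arm keeps its last pose, push and grip.
It also fails if it takes over 69 s, if anything falls off the work surface, if the arm or the gripper's body presses on something with over 40 N, if the wrist force passes 120 N, or if a joint passes its speed limit or range.

### The arm

A 6-joint arm with a two-finger parallel gripper is mounted at the origin on the work surface. World frame = base frame: x ahead of the robot, y to its left, z up, the work surface at z = 0. Lengths are in m, angles in degrees, forces in N, time in s.
With the tool pointing down it reaches from about 0.275 to 0.875 m from the base axis. Payload 12.5 kg.
Tool frame: the origin (TCP) lies midway between the tips of the shut fingers; the grasp point (between the pads) lies 19 mm behind it; z points along the fingers, y is the direction in which the jaws open and shut (so a half turn about z gives the same grasp; the last joint's range is limited). The gripper opens to 85 mm and grips with 20 to 120 N. Pads are 22 mm wide; open, the fingers measure 114 mm over their backs; the gripper's body (76 mm by 85 mm) begins 54 mm behind the grasp point. The pads swing forward as they close: fully open they stand 13 mm farther back than shut.
Start: joints at [-80.363, 20.094, 94.641, -0, 65.266, -4.847], TCP at [0.138, -0.532, 0.231] pointing down, gripper open.
Joint ranges: [-157.81, 157.81], [-45, 120.19], [0.68, 151.7], [-89.99, 269.99], [4.06, 180], [-164.3, 164.3]. Speed limits (degrees/s): [127.2, 127.2, 159.86, 180, 180, 180].

### API

Orientations are given as a 3x3 rotation matrix whose columns are the frame's x, y, z axes.
In Python, from cell import bot gives the robot as it stands.
- The arm moves only by the tool carry_out, never from a script. Its argument "motion" is a list of rows, each an object with "offset": the shift along the tool's x, y, z in mm, a list of three; "turn": the turn, a rotation vector about the tool's x, y, z in rad, a list of three; "fingers": the opening in per cent of the stroke, from 0 (shut) to 100 (fully open). A call has 1 to 5 rows; each row shifts and turns the pose as measured when the row begins, along the tool's axes as they then stand; what a row does not reach is not made up. A row lasts 1/8 s, in which the tool goes at most 62.5 mm and 10.7 degrees, less where a joint would pass 70% of its speed; a pose out of reach is approached as far as the arm can. A call is refused whole if a number of a shift passes 62.5 or a number of a turn 0.188, either way. A call with a gripper value outside its range is refused whole. The fingers move at their own pace and stop on an object; "grip_force" is the grip in N (left out, the last holds). Time passes only in rows, so rows that do not move let the fingers close. It gives the time, the measured TCP pose, the force and the opening at its end, in the units of the state.
- bot.get_state(): the state, without advancing time (a new reading comes with each control period).
- bot.grab_frame(name): name is "side" or "top" or "wrist"; returns (picture, depth): 400x640x3 uint8, red, green, blue; 400x640 float32, m along the optical axis (not along the pixel's ray), 0 where there is no reading.
- bot.camera_params(name): a dict with "camera_matrix" (3x3 intrinsics, pixels), "dist_coeffs" ([k1, k2, p1, p2, k3] as OpenCV has them; the pictures are not rectified), "cam_to_world" (4x4, takes a point from camera to world coordinates); the wrist camera has in their place "tool_from_camera" (4x4, takes a point from camera to tool coordinates, whose origin is the TCP and whose axes are the flange's). Camera axes: x right, y up, looking along -z (the intrinsics and any distortion apply to the point x, -y, -z); pixel columns grow to the right and rows downward; lengths in m; the calibration is good to about 2 mm. A picture is of the moment at which its call begins: read the wrist's pose just before it. camera_params takes no time and is no camera call.
- bot.finish_job(): hands the job in, once; it reports no verdict.
The state is a dict: "time_s": time; "qpos": joint angles; "qd": joint speeds; "tau": joint torques, N m; "eef_pos": TCP position; "eef_rot": TCP orientation; "ft_force": force on the tool from outside, world axes, zero at the start; "ft_torque": the same for the moment, N m; "opening": finger opening in m.
Only numpy, scipy, OpenCV 4.12 (cv2) and the standard library are available. Lean on these libraries where they do the work, as an engineer would, in place of code of your own. Each camera call takes 0.05 s, during which the arm holds its last target. There are 200 camera calls.

## Working session

There is one attempt and no reset: what is moved stays moved. The work goes in short steps, Python scripts to look and compute and a tool call to move; the robot and the scene stay as the last step left them, time stands still between calls to the robot, and variables do not carry over. Pictures are saved under pics/ and viewed, about 8 in all and at most 12, crops included, and the job is handed in when it is done.

Besides the shell and the picture viewer there is one more tool, called after ">>>" by a JSON object that holds its "fn" and its "kwargs", one argument or row to a line. carry_out: Moves the arm, as the interface text tells. Its arguments: {"type":"object","properties":{"motion":{"type":"array"},"grip_force":{"type":"number"}},"required":["motion"]}

```bash
mkdir -p pics; ls; cat > h.py <<'E'
import numpy as np, cv2
from cell import bot
def snap(n,f):
    s=bot.get_state(); im,d=bot.grab_frame(n); p=bot.camera_params(n)
    if n=='wrist':
        T=np.eye(4);T[:3,:3]=np.array(s['eef_rot']);T[:3,3]=s['eef_pos']; M=T@np.array(p['tool_from_camera'])
    else: M=np.array(p['cam_to_world'])
    np.savez(f'pics/{f}.npz',d=d,M=M,K=np.array(p['camera_matrix']),D=np.array(p['dist_coeffs']),im=im)
    cv2.imwrite(f'pics/{f}.png',im[:,:,::-1]); return im,d
def load(f): return np.load(f'pics/{f}.npz')
def ray(z,uv):
    uv=np.array(uv,float).reshape(-1,1,2)
    n=cv2.undistortPoints(uv,z['K'],z['D']).reshape(-1,2)
    return np.c_[n[:,0],-n[:,1],-np.ones(len(n))]
def pts(z,uv):  # via depth
    uv=np.array(uv).reshape(-1,2); r=ray(z,uv); d=z['d'][uv[:,1].astype(int),uv[:,0].astype(int)]
    return (r*d[:,None])@z['M'][:3,:3].T+z['M'][:3,3]
def plane(z,uv,h): # via height
    r=ray(z,uv)@z['M'][:3,:3].T; o=z['M'][:3,3]; return o+r*((h-o[2])/r[:,2])[:,None]
def cloud(z):
    v,u=np.mgrid[0:400,0:640]; return pts(z,np.c_[u.ravel(),v.ravel()]).reshape(400,640,3)
E
python3 - <<'E'
from h import *
snap('top','t0');snap('side','s0')
print(bot.get_state())
a=cv2.imread('pics/t0.png');b=cv2.imread('pics/s0.png')
cv2.imwrite('pics/ts.png',np.vstack([a,b])[:, :])
z=load('t0');print(z['M'],z['K'],z['D']);
E
```

```text
pics
{'time_s': 0.1, 'qpos': array([-8.03637016e+01,  2.01189001e+01,  9.46718071e+01, -2.18885856e-03,
        6.52666816e+01, -4.84740225e+00]), 'qd': array([ 0.04420726, -0.02710743, -0.13579432,  0.00764177,  0.06492512,
       -0.03465923]), 'tau': array([ 1.15020044e-03, -5.06830573e+01, -2.91876233e+01, -8.33060426e-05,
        2.62374590e-03, -2.58095348e-06]), 'eef_pos': array([ 0.13752288, -0.53222927,  0.23084452]), 'eef_rot': array([[ 9.68214831e-01,  2.50119970e-01, -2.01873741e-04],
       [ 2.50120047e-01, -9.68214335e-01,  9.81682158e-04],
       [ 5.00812620e-05, -1.00097189e-03, -9.99999498e-01]]), 'ft_force': array([ 0.32999093,  0.23980202, -0.88287997]), 'ft_torque': array([-0.00872098, -0.0086169 ,  0.01984201]), 'opening': 0.08533921990456396}
[[-0.08945908  0.97459145 -0.20534989  0.23934837]
 [-0.99598421 -0.08826938  0.01496592  0.01168665]
 [-0.00354045  0.20586408  0.97857419  1.45710516]
 [ 0.          0.          0.          1.        ]] [[478.92748204   0.         321.21728835]
 [  0.         478.92748204 199.53363625]
 [  0.           0.           1.        ]] [0.04358102 0.         0.         0.         0.        ]
```

View pics/t0.png

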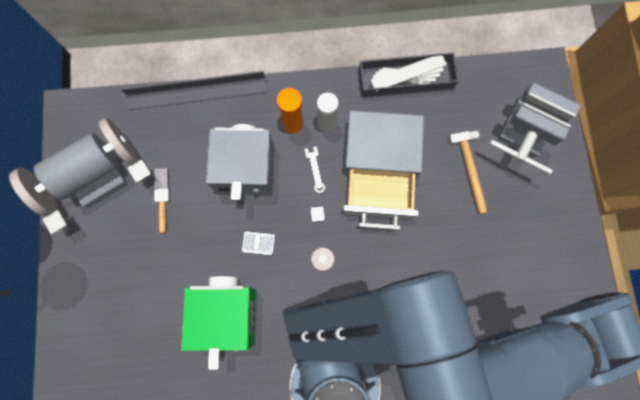

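View pics/s0.png

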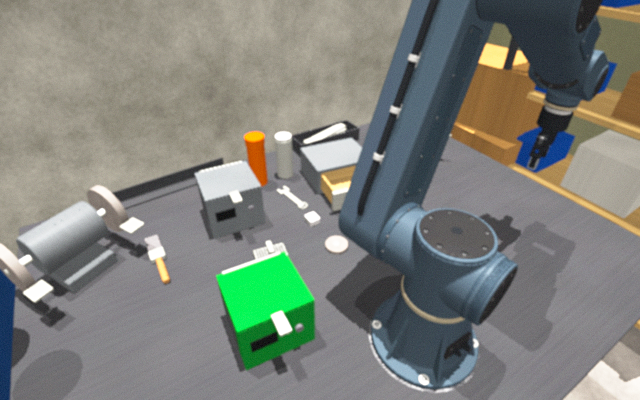

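The top view shows the grey extractor at (238,158) with its tab at (236,190), the cassette at (258,243), and the open drawer at (382,190) with its handle at (380,226). The green look-alike is at (217,320). Next I measure these from depth.

```bash
python3 - <<'E'
from h import *
z=load('t0');C=cloud(z);im=z['im']
def rect(u0,u1,v0,v1,h0,h1,n):
    c=C[v0:v1,u0:u1].reshape(-1,3); c=c[(c[:,2]>h0)&(c[:,2]<h1)]
    r=cv2.minAreaRect((c[:,:2]*1000).astype(np.float32)); print(n,len(c),np.round(r[0],1),np.round(r[1],1),round(r[2],1),'z',np.round(np.percentile(c[:,2],[5,50,95]),4), 'med',np.round(np.median(c[:,:2],0),4))
rect(195,285,115,185,.135,.16,'flap')
rect(195,285,115,215,.135,.16,'flap+tab')
rect(228,246,186,205,.12,.16,'tab')
rect(235,285,225,265,.008,.06,'cass')
rect(235,285,225,265,.03,.06,'cassrib')
rect(340,430,105,180,.09,.11,'cabtop')
rect(340,425,175,220,.05,.09,'drawer walls')
rect(350,410,218,235,.045,.08,'handle')
rect(350,410,180,206,.012,.032,'floor')
a=cv2.resize(im[90:260,190:440,::-1],None,fx=3.2,fy=3.2,interpolation=cv2.INTER_CUBIC);cv2.imwrite('pics/c0.png',a)
E
```

```text
flap 3449 [682.2 193.7] [214.  214.2] 84.2 z [0.1465 0.1516 0.1562] med [0.6594 0.216 ]
flap+tab 3587 [661.7 195.7] [214.  255.4] 84.2 z [0.1465 0.1516 0.1563] med [0.6558 0.2182]
tab 125 [555.5 226.8] [23.6 38. ] 85.7 z [0.1472 0.1536 0.1585] med [0.5546 0.2264]
cass 609 [422.7 190.3] [130.7 119. ] 83.8 z [0.011  0.0167 0.0461] med [0.4251 0.1875]
cassrib 82 [425.7 190.2] [14.2 44.1] 79.1 z [0.0386 0.045  0.0495] med [0.4253 0.1898]
cabtop 4218 [ 684.1 -213.3] [219.9 177.9] 80.6 z [0.0955 0.1003 0.1051] med [ 0.6817 -0.2128]
drawer walls 788 [ 524.8 -188.2] [222.7 137.4] 84.5 z [0.0553 0.0799 0.0889] med [ 0.4855 -0.189 ]
handle 179 [ 446.5 -172.1] [117.2  30.7] 84.4 z [0.0613 0.0667 0.0714] med [ 0.4397 -0.1735]
floor 1473 [ 546.8 -192.4] [179.9  81.8] 84.5 z [0.0172 0.0224 0.0274] med [ 0.5464 -0.1936]
```

View pics/c0.png

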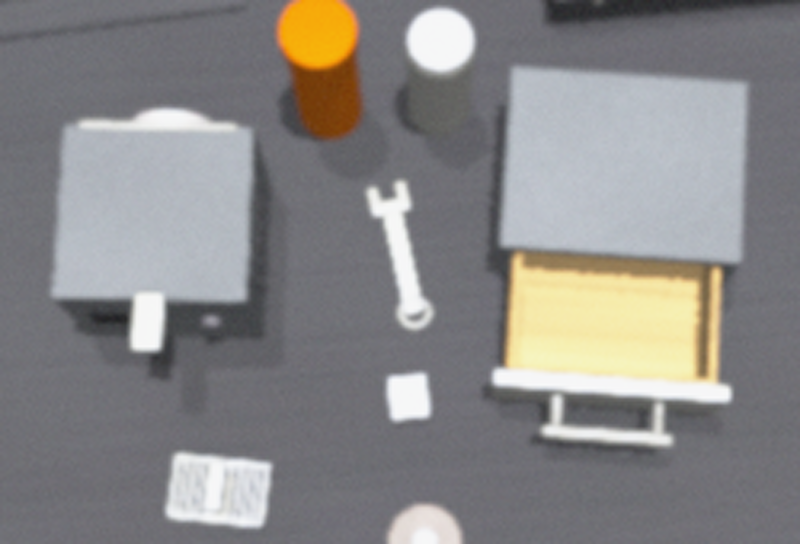

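```bash
cat >> h.py <<'E'
from scipy.spatial.transform import Rotation as Ro
def down(yaw):
    c,s=np.cos(np.radians(yaw)),np.sin(np.radians(yaw)); return np.array([[c,s,0],[s,-c,0],[0,0,-1.]])
def plan(*wps):
    """wps: (xyz, R, nrows). prints body-frame rows from the present pose"""
    s=bot.get_state(); p=np.array(s['eef_pos']);R=np.array(s['eef_rot'])
    print('t',round(s['time_s'],2),'pos',p.round(4),'yaw',round(np.degrees(np.arctan2(R[1,0],R[0,0])),1),'z',R[:,2].round(3),'op',round(s['opening'],4),'F',np.round(s['ft_force'],1),'q',np.round(s['qpos'],0))
    for t,Rt,n in wps:
        t=np.array(t); rv=Ro.from_matrix(R.T@Rt).as_rotvec(); dp=(t-p)/n
        for i in range(n):
            Ri=R@Ro.from_rotvec(rv*i/n).as_matrix()
            print(' off',np.round(1000*Ri.T@dp,1).tolist(),'turn',np.round(rv/n,3).tolist())
        print(' --');p,R=t,Rt
E
python3 - <<'E'
from h import *
print(np.round(bot.camera_params('wrist')['tool_from_camera'],3),bot.camera_params('wrist')['camera_matrix'][0])
plan(((.40,.16,.26),down(-9),14))
E
```

```text
[[ 0.     0.958  0.288  0.074]
 [ 1.     0.001 -0.002 -0.   ]
 [-0.003  0.288 -0.958 -0.142]
 [ 0.     0.     0.     1.   ]] [331.31707876   0.         313.7685888 ]
t 0.1 pos [ 0.1375 -0.5322  0.2308] yaw 14.5 z [-0.     0.001 -1.   ] op 0.0853 F [ 0.3  0.2 -0.9] q [-80.  20.  95.  -0.  65.  -5.]
 off [30.5, -43.2, -2.0] turn [-0.0, 0.0, 0.029]
 off [29.2, -44.1, -2.0] turn [-0.0, 0.0, 0.029]
 off [27.9, -44.9, -2.0] turn [-0.0, 0.0, 0.029]
 off [26.6, -45.7, -2.0] turn [-0.0, 0.0, 0.029]
 off [25.3, -46.5, -2.0] turn [-0.0, 0.0, 0.029]
 off [23.9, -47.2, -2.1] turn [-0.0, 0.0, 0.029]
 off [22.5, -47.9, -2.1] turn [-0.0, 0.0, 0.029]
 off [21.1, -48.5, -2.1] turn [-0.0, 0.0, 0.029]
 off [19.7, -49.1, -2.1] turn [-0.0, 0.0, 0.029]
 off [18.2, -49.6, -2.1] turn [-0.0, 0.0, 0.029]
 off [16.8, -50.2, -2.1] turn [-0.0, 0.0, 0.029]
 off [15.3, -50.6, -2.1] turn [-0.0, 0.0, 0.029]
 off [13.8, -51.0, -2.1] turn [-0.0, 0.0, 0.029]
 off [12.3, -51.4, -2.1] turn [-0.0, 0.0, 0.029]
 --
```

>>> {"fn": "carry_out", "kwargs": {
  "motion": [
    {"offset": [30,-43,-2],"turn": [0,0,0.029],"fingers": 100},
    {"offset": [29,-44,-2],"turn": [0,0,0.029],"fingers": 100},
    {"offset": [28,-45,-2],"turn": [0,0,0.029],"fingers": 100},
    {"offset": [27,-46,-2],"turn": [0,0,0.029],"fingers": 100},
    {"offset": [25,-46,-2],"turn": [0,0,0.029],"fingers": 100}
  ]
}}

```text
time_s: 0.72
eef_pos: [0.232, -0.2799, 0.2395]
eef_rot: [[0.995, 0.099, -0.001], [0.099, -0.995, 0.003], [-0.0, -0.004, -1.0]]
ft_force: [1.8, 0.3, 0.8]
opening: 0.0854
```

>>> {"fn": "carry_out", "kwargs": {
  "motion": [
    {"offset": [24,-47,-2],"turn": [0,0,0.029],"fingers": 100},
    {"offset": [22,-48,-2],"turn": [0,0,0.029],"fingers": 100},
    {"offset": [21,-48,-2],"turn": [0,0,0.029],"fingers": 100},
    {"offset": [20,-49,-2],"turn": [0,0,0.029],"fingers": 100},
    {"offset": [18,-50,-2],"turn": [0,0,0.029],"fingers": 100}
  ]
}}

```text
time_s: 1.35
eef_pos: [0.3288, -0.0256, 0.2508]
eef_rot: [[0.999, -0.054, 0.001], [-0.054, -0.999, 0.003], [0.001, -0.003, -1.0]]
ft_force: [0.4, -1.3, 0.2]
opening: 0.0853
```

```bash
python3 - <<'E'
from h import *
plan(((.40,.17,.23),down(-9),6))
E
```

```text
t 1.35 pos [ 0.3288 -0.0256  0.2508] yaw -3.1 z [ 0.001  0.003 -1.   ] op 0.0853 F [ 0.4 -1.3  0.2] q [-13.  -6. 122.   0.  64.  80.]
 off [10.1, -33.2, 3.6] turn [-0.0, -0.0, 0.017]
 off [9.5, -33.4, 3.6] turn [-0.0, -0.0, 0.017]
 off [8.9, -33.5, 3.5] turn [-0.0, -0.0, 0.017]
 off [8.4, -33.7, 3.5] turn [-0.0, -0.0, 0.017]
 off [7.8, -33.8, 3.5] turn [-0.0, -0.0, 0.017]
 off [7.2, -33.9, 3.5] turn [-0.0, -0.0, 0.017]
 --
```

>>> {"fn": "carry_out", "kwargs": {
  "motion": [
    {"offset": [11,-41,4],"turn": [0,0,0.02],"fingers": 100},
    {"offset": [11,-41,4],"turn": [0,0,0.02],"fingers": 100},
    {"offset": [10,-41,4],"turn": [0,0,0.02],"fingers": 100},
    {"offset": [9,-41,4],"turn": [0,0,0.02],"fingers": 100},
    {"offset": [8,-41,4],"turn": [0,0,0.02],"fingers": 100}
  ]
}}

```text
time_s: 1.98
eef_pos: [0.3978, 0.1824, 0.231]
eef_rot: [[0.988, -0.154, 0.003], [-0.154, -0.988, 0.002], [0.002, -0.003, -1.0]]
ft_force: [0.3, -1.2, 0.2]
opening: 0.0856
```

```bash
cat >> h.py <<'E'
def rect(C,h0,h1,x0,x1,y0,y1,n):
    c=C.reshape(-1,3); c=c[(c[:,2]>h0)&(c[:,2]<h1)&(c[:,0]>x0)&(c[:,0]<x1)&(c[:,1]>y0)&(c[:,1]<y1)]
    if len(c)<5: print(n,'few',len(c));return
    r=cv2.minAreaRect((c[:,:2]*1000).astype(np.float32)); print(n,len(c),np.round(r[0],1),np.round(r[1],1),round(r[2],1),'z',np.round(np.percentile(c[:,2],[5,50,95]),4),'mean',np.round(c.mean(0),4))
    return c
E
python3 - <<'E'
from h import *
plan()
snap('wrist','w1');C=cloud(load('w1'))
rect(C,.04,.06,.36,.48,.12,.26,'rib'); rect(C,.010,.03,.36,.48,.12,.26,'frame')
plan(((.4257,.1902,.12),down(-9),4))
E
```

```text
t 1.98 pos [0.3978 0.1824 0.231 ] yaw -8.8 z [ 0.003  0.002 -1.   ] op 0.0856 F [ 0.3 -1.2  0.2] q [ 18.   8. 110.   0.  61. 117.]
rib 625 [426.1 192.1] [13.9 44.2] 80.2 z [0.0446 0.0458 0.047 ] mean [0.4265 0.192  0.0458]
frame 4004 [426.  191.9] [89.4 60.2] 78.7 z [0.0146 0.016  0.0175] mean [0.4277 0.1916 0.016 ]
t 2.02 pos [0.3989 0.1855 0.2307] yaw -8.9 z [ 0.003  0.004 -1.   ] op 0.0851 F [-2.  -0.5 -1.6] q [ 19.   8. 110.   0.  61. 118.]
 off [6.4, -2.1, 27.7] turn [-0.001, -0.001, 0.0]
 off [6.4, -2.1, 27.7] turn [-0.001, -0.001, 0.0]
 off [6.4, -2.1, 27.7] turn [-0.001, -0.001, 0.0]
 off [6.4, -2.2, 27.7] turn [-0.001, -0.001, 0.0]
 --
```

View pics/w1.png

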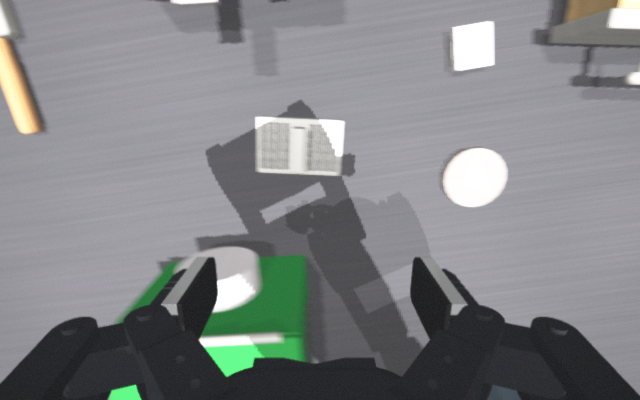

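The wrist view shows the cassette at (300,146). Its size and height agree with the specification, and it sits at (0.426, 0.192) with yaw about −10.5°. I check clearance to the green box, then go down.

```bash
python3 - <<'E'
from h import *
for f in('t0','w1'):
    C=cloud(load(f)).reshape(-1,3); c=C[(C[:,2]>.09)&(C[:,2]<.17)&(C[:,1]>.1)&(C[:,1]<.4)&(C[:,0]<.47)&(C[:,0]>.15)]
    print(f,len(c),np.percentile(c[:,0],[50,99,99.8]).round(3) if len(c) else'')
plan(((.422,.193,.09),down(-10.5),4),((.422,.193,.023),down(-10.5),3))
E
```

```text
t0 4295 [0.23  0.325 0.329]
w1 7778 [0.295 0.328 0.329]
t 2.02 pos [0.3989 0.1855 0.2307] yaw -8.9 z [ 0.003  0.004 -1.   ] op 0.0851 F [-2.  -0.5 -1.6] q [ 19.   8. 110.   0.  61. 118.]
 off [5.3, -2.6, 35.2] turn [-0.001, -0.001, 0.007]
 off [5.3, -2.7, 35.2] turn [-0.001, -0.001, 0.007]
 off [5.3, -2.7, 35.2] turn [-0.001, -0.001, 0.007]
 off [5.3, -2.8, 35.2] turn [-0.001, -0.001, 0.007]
 --
 off [0.0, 0.0, 22.3] turn [0.0, 0.0, 0.0]
 off [0.0, 0.0, 22.3] turn [0.0, 0.0, 0.0]
 off [0.0, 0.0, 22.3] turn [0.0, 0.0, 0.0]
 --
```

>>> {"fn": "carry_out", "kwargs": {
  "motion": [
    {"offset": [5,-3,35],"turn": [-0.001,-0.001,0.007],"fingers": 100},
    {"offset": [5,-3,35],"turn": [-0.001,-0.001,0.007],"fingers": 100},
    {"offset": [5,-3,35],"turn": [-0.001,-0.001,0.007],"fingers": 100},
    {"offset": [5,-2,35],"turn": [0,0,0.007],"fingers": 100},
    {"offset": [0,0,0],"turn": [0,0,0],"fingers": 100}
  ]
}}

```text
time_s: 2.65
eef_pos: [0.421, 0.1951, 0.0864]
eef_rot: [[0.984, -0.18, -0.001], [-0.18, -0.984, 0.001], [-0.001, -0.001, -1.0]]
ft_force: [-0.3, -0.1, 0.5]
opening: 0.0851
```

```bash
python3 - <<'E'
from h import *
plan(((.422,.193,.023),down(-10.5),3))
E
```

```text
t 2.65 pos [0.421  0.1951 0.0864] yaw -10.4 z [-0.001  0.001 -1.   ] op 0.0851 F [-0.3 -0.1  0.5] q [ 19.  24. 114.   0.  42. 119.]
 off [0.5, 0.7, 21.1] turn [-0.0, 0.0, 0.001]
 off [0.5, 0.7, 21.1] turn [-0.0, 0.0, 0.001]
 off [0.5, 0.6, 21.1] turn [-0.0, 0.0, 0.001]
 --
```

>>> {"fn": "carry_out", "kwargs": {
  "motion": [
    {"offset": [0,1,21],"turn": [0,0,0],"fingers": 100},
    {"offset": [0,1,21],"turn": [0,0,0],"fingers": 100},
    {"offset": [0,0,20],"turn": [0,0,0],"fingers": 100},
    {"offset": [0,0,0],"turn": [0,0,0],"fingers": 0},
    {"offset": [0,0,0],"turn": [0,0,0],"fingers": 0}
  ],
  "grip_force": 60
}}

```text
time_s: 3.28
eef_pos: [0.4234, 0.1941, 0.0295]
eef_rot: [[0.984, -0.179, 0.006], [-0.179, -0.984, 0.003], [0.005, -0.004, -1.0]]
ft_force: [-0.0, -0.2, -0.6]
opening: 0.0514
```

>>> {"fn": "carry_out", "kwargs": {
  "motion": [
    {"offset": [0,0,0],"turn": [0,0,0],"fingers": 0},
    {"offset": [0,0,0],"turn": [0,0,0],"fingers": 0},
    {"offset": [0,0,0],"turn": [0,0,0],"fingers": 0}
  ]
}}

```text
time_s: 3.65
eef_pos: [0.4242, 0.1944, 0.0317]
eef_rot: [[0.984, -0.179, 0.008], [-0.179, -0.984, 0.004], [0.007, -0.006, -1.0]]
ft_force: [-0.6, -0.3, -3.1]
opening: 0.0125
```

```bash
python3 - <<'E'
from h import *
plan()
C=cloud(load('t0'))
# cabinet frame refinement, yaw
for n,a in dict(top=(.095,.106,.55,.80,-.34,-.08),front=(.07,.09,.44,.52,-.33,-.06),handle=(.055,.075,.42,.452,-.26,-.1),floor=(.015,.03,.49,.61,-.29,-.09)).items(): rect(C,*a,n)
E
```

```text
t 3.65 pos [0.4242 0.1944 0.0317] yaw -10.3 z [ 0.008  0.004 -1.   ] op 0.0125 F [-0.6 -0.3 -3.1] q [ 19.  30. 115.   0.  34. 119.]
top 3957 [ 684.3 -213.3] [219.9 177.5] 80.8 z [0.0963 0.1003 0.1046] mean [ 0.6826 -0.2127  0.1003]
front 527 [ 479.3 -178. ] [209.6  78.6] 89.7 z [0.0722 0.0839 0.0893] mean [ 0.4827 -0.184   0.0825]
handle 163 [ 442.9 -171.6] [117.1  24.9] 85.1 z [0.0613 0.0665 0.0714] mean [ 0.4388 -0.1755  0.0664]
floor 1891 [ 561.6 -190.3] [184.6 114.5] 80.5 z [0.0172 0.0223 0.0273] mean [ 0.5562 -0.1969  0.0223]
```

>>> {"fn": "carry_out", "kwargs": {
  "motion": [
    {"offset": [0,0,-40],"turn": [0,0,0],"fingers": 0},
    {"offset": [0,0,-50],"turn": [0,0,0],"fingers": 0},
    {"offset": [0,0,-50],"turn": [0,0,0],"fingers": 0},
    {"offset": [0,0,-40],"turn": [0,0,0],"fingers": 0},
    {"offset": [0,0,-20],"turn": [0,0,0],"fingers": 0}
  ]
}}

```text
time_s: 4.28
eef_pos: [0.4205, 0.1929, 0.2357]
eef_rot: [[0.984, -0.179, 0.002], [-0.179, -0.984, 0.002], [0.001, -0.002, -1.0]]
ft_force: [-0.3, 0.3, -3.3]
opening: 0.0124
```

```bash
python3 - <<'E'
from h import *
plan(((.46,-.19,.24),down(-7),9))
E
```

```text
t 4.28 pos [0.4205 0.1929 0.2357] yaw -10.3 z [ 0.002  0.002 -1.   ] op 0.0124 F [-0.3  0.3 -3.3] q [ 19.  11. 107.   0.  63. 119.]
 off [11.9, 41.1, -0.6] turn [-0.0, -0.0, -0.006]
 off [11.7, 41.1, -0.5] turn [-0.0, -0.0, -0.006]
 off [11.4, 41.2, -0.5] turn [-0.0, -0.0, -0.006]
 off [11.1, 41.3, -0.5] turn [-0.0, -0.0, -0.006]
 off [10.9, 41.4, -0.5] turn [-0.0, -0.0, -0.006]
 off [10.6, 41.4, -0.5] turn [-0.0, -0.0, -0.006]
 off [10.3, 41.5, -0.5] turn [-0.0, -0.0, -0.006]
 off [10.1, 41.6, -0.5] turn [-0.0, -0.0, -0.006]
 off [9.8, 41.6, -0.5] turn [-0.0, -0.0, -0.006]
 --
```

>>> {"fn": "carry_out", "kwargs": {
  "motion": [
    {"offset": [12,41,0],"turn": [0,0,-0.006],"fingers": 0},
    {"offset": [12,41,0],"turn": [0,0,-0.006],"fingers": 0},
    {"offset": [11,41,0],"turn": [0,0,-0.006],"fingers": 0},
    {"offset": [11,41,0],"turn": [0,0,-0.006],"fingers": 0},
    {"offset": [11,41,0],"turn": [0,0,-0.006],"fingers": 0}
  ]
}}

```text
time_s: 4.9
eef_pos: [0.4423, -0.0226, 0.2364]
eef_rot: [[0.99, -0.143, 0.003], [-0.143, -0.99, 0.003], [0.003, -0.004, -1.0]]
ft_force: [1.4, 0.5, -3.5]
opening: 0.0123
```

>>> {"fn": "carry_out", "kwargs": {
  "motion": [
    {"offset": [11,41,0],"turn": [0,0,-0.006],"fingers": 0},
    {"offset": [10,41,0],"turn": [0,0,-0.006],"fingers": 0},
    {"offset": [10,41,0],"turn": [0,0,-0.006],"fingers": 0},
    {"offset": [10,41,0],"turn": [0,0,-0.006],"fingers": 0},
    {"offset": [0,0,0],"turn": [0,0,0],"fingers": 0}
  ]
}}

```text
time_s: 5.52
eef_pos: [0.4592, -0.198, 0.2343]
eef_rot: [[0.993, -0.121, -0.0], [-0.121, -0.993, 0.004], [-0.001, -0.004, -1.0]]
ft_force: [-0.4, 0.9, -3.2]
opening: 0.0122
```

```bash
python3 - <<'E'
from h import *
plan()
snap('wrist','w2');C=cloud(load('w2'))
for n,a in dict(top=(.095,.106,.55,.80,-.34,-.08),front=(.07,.095,.44,.52,-.33,-.06),handle=(.055,.07,.42,.452,-.26,-.1),floor=(.018,.028,.49,.65,-.32,-.08)).items(): rect(C,*a,n)
E
```

```text
t 5.53 pos [ 0.4592 -0.198   0.2343] yaw -7.0 z [-0.     0.004 -1.   ] op 0.0122 F [-0.4  0.9 -3.2] q [-29.  15. 102.   0.  64.  68.]
top 4095 [ 602.2 -198.8] [220.3  12.9] 81.8 z [0.0971 0.0998 0.1012] mean [ 0.5992 -0.2167  0.0996]
front 6478 [ 488.3 -178.8] [ 63.3 211.2] 0.0 z [0.0761 0.0864 0.0882] mean [ 0.4856 -0.1837  0.0834]
handle few 0
floor 22165 [ 551.4 -200.9] [199.8 120.9] 80.5 z [0.0205 0.0218 0.0233] mean [ 0.5569 -0.1899  0.0219]
```

View pics/w2.png

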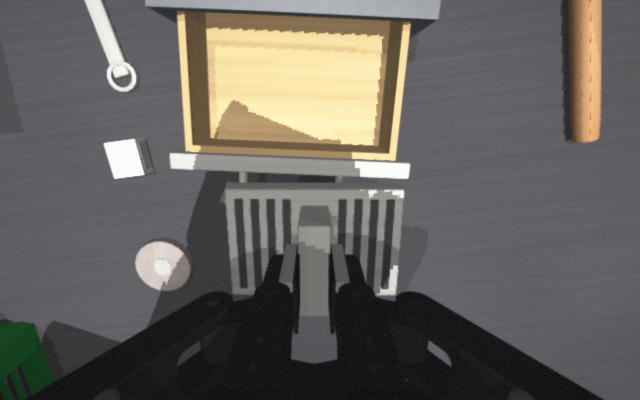

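The wrist view shows the cassette held level. The drawer interior spans about (190,15) to (400,155), and the panel's top edge runs (170,155) to (410,165). I fit the yaw and edges.

```bash
python3 - <<'E'
from h import *
z=load('w2');C=cloud(z)
a=plane(z,[(170,154),(410,162)],.088);b=plane(z,[(149,5),(440,17)],.1)
for p in(a,b):
    d=p[0]-p[1];print(p.round(4),np.linalg.norm(d).round(3),'yaw',np.degrees(np.arctan2(d[1],d[0]))-90,p.mean(0).round(4))
yaw=-9.;R=np.array([[np.cos(np.radians(yaw)),-np.sin(np.radians(yaw))],[np.sin(np.radians(yaw)),np.cos(np.radians(yaw))]])
c=C.reshape(-1,3);q=c[:,:2]@R  # cabinet coords rel world origin
def ext(n,m): 
    print(n,m.sum(),'u',np.percentile(q[m,0],[.5,2,50,98,99.5]).round(4),'v',np.percentile(q[m,1],[.5,2,50,98,99.5]).round(4),'z',np.median(c[m,2]).round(4))
box=(q[:,1]>-.24)&(q[:,1]<0)&(q[:,0]>.47)&(q[:,0]<.7)
ext('top',box&(abs(c[:,2]-.1)<.003)&(q[:,0]>.58))
ext('floor',box&(abs(c[:,2]-.022)<.0025)&(q[:,0]>.515)&(abs(q[:,1]+.105)<.088))
ext('panel',box&(c[:,2]>.083)&(c[:,2]<.091)&(q[:,0]>.49)&(q[:,0]<.56))
# v extents per wall top
ext('walls',box&(abs(c[:,2]-.078)<.004)&(q[:,0]>.53))
# cassette held: rel. tool
s=bot.get_state();e=np.array(s['eef_rot']);t=(c-s['eef_pos'])@e
m=(t[:,2]<.04)&(t[:,2]>.005)&(abs(t[:,0])<.06)&(abs(t[:,1])<.07)
r=cv2.minAreaRect((t[m][:,:2]*1000).astype(np.float32));print('cass tool',r,np.percentile(t[m][:,2],[5,50,95]))
A=np.c_[t[m][:,:2],np.ones(m.sum())];print(np.linalg.lstsq(A,t[m][:,2],rcond=None)[0])
E
```

```text
[[ 0.5037 -0.076   0.088 ]
 [ 0.4711 -0.2843  0.088 ]] 0.211 yaw -8.890653532427564 [ 0.4874 -0.1802  0.088 ]
[[ 0.6162 -0.0927  0.1   ]
 [ 0.5814 -0.3081  0.1   ]] 0.218 yaw -9.179925362246763 [ 0.5988 -0.2004  0.1   ]
top 3824 u [0.6211 0.6213 0.6257 0.6324 0.6331] v [-0.2113 -0.209  -0.1309 -0.0077 -0.0019] z 0.0999
floor 21620 u [0.5163 0.5184 0.5804 0.6341 0.6358] v [-0.1905 -0.1879 -0.104  -0.0205 -0.0179] z 0.0218
panel 3973 u [0.4948 0.4953 0.503  0.5101 0.5105] v [-0.2062 -0.203  -0.1033 -0.0039 -0.0009] z 0.0871
walls 2025 u [0.5306 0.5323 0.582  0.623  0.6246] v [-0.2082 -0.2003 -0.0133 -0.007  -0.0037] z 0.0776
cass tool ((2.5412864685058594, 0.8853225708007812), (60.55112838745117, 90.35245513916016), 0.0631783977150917) [0.01406808 0.01547223 0.021391  ]
[ 0.05446018 -0.00571652  0.01530381]
```

```bash
cat >> h.py <<'E'
def cab(u,v,z):
    a=np.radians(-9.);return np.array([np.cos(a)*u-np.sin(a)*v,np.sin(a)*u+np.cos(a)*v,z])
E
python3 - <<'E'
from h import *
plan((cab(.5575,-.1035,.22),down(-9),4),(cab(.5575,-.1035,.09),down(-9),4))
E
```

```text
t 5.58 pos [ 0.4589 -0.1968  0.2342] yaw -6.9 z [-0.001  0.005 -1.   ] op 0.0121 F [ 0.7  0.5 -4.1] q [-29.  15. 102.   0.  64.  68.]
 off [18.5, -4.1, 3.6] turn [-0.001, 0.0, 0.009]
 off [18.5, -4.3, 3.6] turn [-0.001, 0.0, 0.009]
 off [18.4, -4.4, 3.6] turn [-0.001, 0.0, 0.009]
 off [18.4, -4.6, 3.6] turn [-0.001, 0.0, 0.009]
 --
 off [0.0, 0.0, 32.5] turn [0.0, 0.0, 0.0]
 off [0.0, 0.0, 32.5] turn [0.0, 0.0, 0.0]
 off [0.0, 0.0, 32.5] turn [0.0, 0.0, 0.0]
 off [0.0, 0.0, 32.5] turn [0.0, 0.0, 0.0]
 --
```

>>> {"fn": "carry_out", "kwargs": {
  "motion": [
    {"offset": [24,-6,5],"turn": [-0.001,0,0.012],"fingers": 0},
    {"offset": [24,-6,5],"turn": [-0.001,0,0.012],"fingers": 0},
    {"offset": [25,-6,5],"turn": [-0.002,0,0.012],"fingers": 0},
    {"offset": [0,0,35],"turn": [0,0,0],"fingers": 0},
    {"offset": [0,0,35],"turn": [0,0,0],"fingers": 0}
  ]
}}

```text
time_s: 6.2
eef_pos: [0.5358, -0.1833, 0.1486]
eef_rot: [[0.988, -0.154, 0.0], [-0.154, -0.988, 0.001], [0.0, -0.001, -1.0]]
ft_force: [1.0, 0.2, -3.6]
opening: 0.0124
```

```bash
python3 - <<'E'
from h import *
plan((cab(.5575,-.1035,.055),down(-9),4))
E
```

```text
t 6.2 pos [ 0.5358 -0.1833  0.1486] yaw -8.9 z [ 0.     0.001 -1.   ] op 0.0124 F [ 1.   0.2 -3.6] q [-24.  27.  97.   0.  56.  75.]
 off [-0.1, 1.6, 23.4] turn [-0.0, -0.0, 0.001]
 off [-0.1, 1.6, 23.4] turn [-0.0, -0.0, 0.001]
 off [-0.1, 1.6, 23.4] turn [-0.0, -0.0, 0.001]
 off [-0.1, 1.6, 23.4] turn [-0.0, -0.0, 0.001]
 --
```

>>> {"fn": "carry_out", "kwargs": {
  "motion": [
    {"offset": [0,2,24],"turn": [0,0,0],"fingers": 0},
    {"offset": [0,2,24],"turn": [0,0,0],"fingers": 0},
    {"offset": [0,2,24],"turn": [0,0,0],"fingers": 0},
    {"offset": [0,1,18],"turn": [0,0,0],"fingers": 0},
    {"offset": [0,0,6],"turn": [0,0,0],"fingers": 0}
  ]
}}

```text
time_s: 6.82
eef_pos: [0.5371, -0.1856, 0.0521]
eef_rot: [[0.989, -0.15, 0.005], [-0.15, -0.989, 0.001], [0.005, -0.001, -1.0]]
ft_force: [-0.5, 6.2, 77.7]
opening: 0.0124
```

```bash
python3 - <<'E'
from h import *
plan((cab(.5575,-.1035,.053),down(-9),2))
E
```

```text
t 6.83 pos [ 0.5371 -0.1856  0.0521] yaw -8.6 z [ 0.005  0.001 -1.   ] op 0.0124 F [-0.5  6.2 77.7] q [-24.  36.  99.   0.  45.  75.]
 off [-1.0, 2.1, -0.4] turn [-0.001, -0.003, 0.003]
 off [-1.0, 2.1, -0.4] turn [-0.001, -0.003, 0.003]
 --
```

>>> {"fn": "carry_out", "kwargs": {
  "motion": [
    {"offset": [0,0,-2],"turn": [0,0,0],"fingers": 0},
    {"offset": [0,0,0],"turn": [0,0,0],"fingers": 40},
    {"offset": [0,0,0],"turn": [0,0,0],"fingers": 60},
    {"offset": [0,0,0],"turn": [0,0,0],"fingers": 60},
    {"offset": [0,0,0],"turn": [0,0,0],"fingers": 60}
  ]
}}

```text
time_s: 7.45
eef_pos: [0.5382, -0.1845, 0.0554]
eef_rot: [[0.989, -0.149, 0.008], [-0.149, -0.989, -0.0], [0.008, -0.001, -1.0]]
ft_force: [0.8, -0.3, 0.8]
opening: 0.0513
```

>>> {"fn": "carry_out", "kwargs": {
  "motion": [
    {"offset": [0,0,-25],"turn": [0,0,0],"fingers": 60},
    {"offset": [0,0,-40],"turn": [0,0,0],"fingers": 60},
    {"offset": [0,0,-40],"turn": [0,0,0],"fingers": 0},
    {"offset": [-50,0,-10],"turn": [0,0,0],"fingers": 0},
    {"offset": [-40,0,0],"turn": [0,0,0],"fingers": 0}
  ]
}}

```text
time_s: 8.07
eef_pos: [0.4472, -0.1711, 0.1721]
eef_rot: [[0.989, -0.148, 0.007], [-0.148, -0.989, -0.0], [0.007, -0.001, -1.0]]
ft_force: [0.9, -0.9, 0.2]
opening: 0.0004
```

```bash
python3 - <<'E'
from h import *
plan()
snap('wrist','w3');C=cloud(load('w3'));c=C.reshape(-1,3)
a=np.radians(-9);q=c[:,:2]@np.array([[np.cos(a),-np.sin(a)],[np.sin(a),np.cos(a)]])
for n,h0,h1,u0,u1 in(('panel',.083,.091,.47,.58),('rib',.06,.072,.52,.62),('frame',.033,.043,.52,.62),('cab',.097,.103,.6,.66),('bar',.05,.07,.43,.485)):
    m=(c[:,2]>h0)&(c[:,2]<h1)&(q[:,0]>u0)&(q[:,0]<u1)&(q[:,1]>-.25)&(q[:,1]<.02)
    if m.sum()>9: print(n,m.sum(),np.percentile(q[m,0],[1,50,99]).round(4),np.percentile(q[m,1],[1,50,99]).round(4),np.median(c[m,2]).round(4))
E
```

```text
t 8.07 pos [ 0.4472 -0.1711  0.1721] yaw -8.5 z [ 0.007 -0.    -1.   ] op 0.0004 F [ 0.9 -0.9  0.2] q [-27.  17. 109.   0.  54.  72.]
panel 6749 [0.501  0.5089 0.5162] [-0.2053 -0.1008  0.0026] 0.0871
rib 3261 [0.5214 0.5629 0.6071] [-0.1912 -0.099  -0.0123] 0.0675
frame 9048 [0.5219 0.5647 0.6089] [-0.1911 -0.101  -0.0127] 0.038
bar 2370 [0.4611 0.4682 0.4841] [-0.1579 -0.1007 -0.0433] 0.066
```

View pics/w3.png

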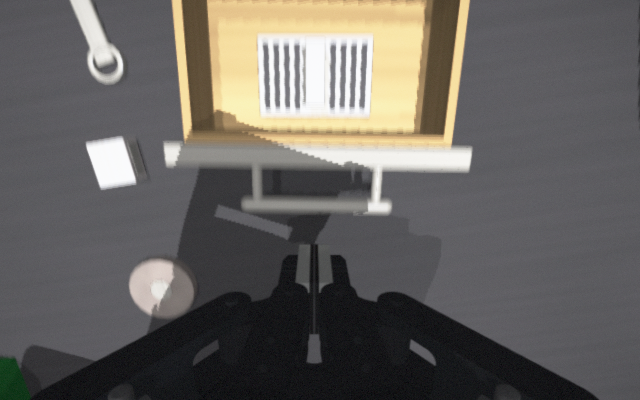

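The cassette lies flat in the drawer at (315,76). The handle bar is at (315,205). I now go down in front of the bar with the fingers shut.

```bash
python3 - <<'E'
from h import *
plan((cab(.432,-.101,.10),down(-9),2),(cab(.432,-.101,.047),down(-9),2),(cab(.545,-.101,.047),down(-9),6))
E
```

```text
t 8.12 pos [ 0.4434 -0.17    0.1715] yaw -8.5 z [ 0.003  0.001 -1.   ] op 0.0001 F [ 2.3 -0.3  0.1] q [-27.  17. 109.   0.  54.  72.]
 off [-16.4, 1.2, 35.7] turn [-0.001, -0.002, 0.004]
 off [-16.3, 1.2, 35.7] turn [-0.001, -0.002, 0.004]
 --
 off [0.0, 0.0, 26.5] turn [0.0, 0.0, 0.0]
 off [0.0, 0.0, 26.5] turn [0.0, 0.0, 0.0]
 --
 off [18.8, 0.0, 0.0] turn [0.0, 0.0, 0.0]
 off [18.8, 0.0, 0.0] turn [0.0, 0.0, 0.0]
 off [18.8, 0.0, 0.0] turn [0.0, 0.0, 0.0]
 off [18.8, 0.0, 0.0] turn [0.0, 0.0, 0.0]
 off [18.8, 0.0, 0.0] turn [0.0, 0.0, 0.0]
 off [18.8, 0.0, 0.0] turn [0.0, 0.0, 0.0]
 --
```

>>> {"fn": "carry_out", "kwargs": {
  "motion": [
    {"offset": [-18,1,34],"turn": [-0.001,-0.002,0.004],"fingers": 0},
    {"offset": [-17,1,34],"turn": [-0.001,-0.002,0.004],"fingers": 0},
    {"offset": [0,0,28],"turn": [0,0,0],"fingers": 0},
    {"offset": [0,0,26],"turn": [0,0,0],"fingers": 0},
    {"offset": [0,0,0],"turn": [0,0,0],"fingers": 0}
  ]
}}

```text
time_s: 8.75
eef_pos: [0.407, -0.1668, 0.0472]
eef_rot: [[0.988, -0.158, 0.001], [-0.158, -0.988, -0.001], [0.001, 0.001, -1.0]]
ft_force: [0.7, 0.4, 0.7]
opening: 0.0001
```

```bash
python3 - <<'E'
from h import *
plan((cab(.532,-.101,.047),down(-9),5))
E
```

```text
t 8.75 pos [ 0.407  -0.1668  0.0472] yaw -9.1 z [ 0.001 -0.001 -1.   ] op 0.0001 F [0.7 0.4 0.7] q [-28.  27. 118.  -0.  35.  71.]
 off [20.8, -0.0, 0.1] turn [0.0, -0.0, -0.0]
 off [20.8, -0.0, 0.1] turn [0.0, -0.0, -0.0]
 off [20.8, -0.0, 0.1] turn [0.0, -0.0, -0.0]
 off [20.8, -0.0, 0.0] turn [0.0, -0.0, -0.0]
 off [20.8, -0.0, 0.0] turn [0.0, -0.0, -0.0]
 --
```

>>> {"fn": "carry_out", "kwargs": {
  "motion": [
    {"offset": [15,0,0],"turn": [0,0,0],"fingers": 0},
    {"offset": [15,0,0],"turn": [0,0,0],"fingers": 0},
    {"offset": [20,0,0],"turn": [0,0,0],"fingers": 0},
    {"offset": [20,0,0],"turn": [0,0,0],"fingers": 0},
    {"offset": [20,0,0],"turn": [0,0,0],"fingers": 0}
  ]
}}

```text
time_s: 9.38
eef_pos: [0.5023, -0.1822, 0.0525]
eef_rot: [[0.987, -0.158, 0.004], [-0.158, -0.987, -0.003], [0.004, 0.002, -1.0]]
ft_force: [-1.9, -0.1, -1.3]
opening: 0.0
```

>>> {"fn": "carry_out", "kwargs": {
  "motion": [
    {"offset": [8,0,0],"turn": [0,0,0],"fingers": 0},
    {"offset": [8,0,0],"turn": [0,0,0],"fingers": 0},
    {"offset": [4,0,0],"turn": [0,0,0],"fingers": 0},
    {"offset": [4,0,0],"turn": [0,0,0],"fingers": 0}
  ]
}}

```text
time_s: 9.88
eef_pos: [0.5288, -0.1865, 0.0547]
eef_rot: [[0.988, -0.157, 0.006], [-0.157, -0.988, -0.004], [0.007, 0.003, -1.0]]
ft_force: [-1.0, 1.5, 0.1]
opening: 0.0001
```

```bash
python3 - <<'E'
from h import *
plan((cab(.555,-.101,.047),down(-9),5))
E
```

```text
t 9.88 pos [ 0.5288 -0.1865  0.0547] yaw -9.0 z [ 0.006 -0.004 -1.   ] op 0.0001 F [-1.   1.5  0.1] q [-24.  35. 101.  -0.  44.  75.]
 off [0.7, -0.1, 1.5] turn [0.001, -0.001, -0.0]
 off [0.7, -0.1, 1.5] turn [0.001, -0.001, -0.0]
 off [0.7, -0.1, 1.5] turn [0.001, -0.001, -0.0]
 off [0.7, -0.1, 1.5] turn [0.001, -0.001, -0.0]
 off [0.7, -0.1, 1.5] turn [0.001, -0.001, -0.0]
 --
```

>>> {"fn": "carry_out", "kwargs": {
  "motion": [
    {"offset": [2,0,6],"turn": [0,0,0],"fingers": 0},
    {"offset": [4,0,4],"turn": [0,0,0],"fingers": 0},
    {"offset": [4,0,2],"turn": [0,0,0],"fingers": 0}
  ]
}}

```text
time_s: 10.25
eef_pos: [0.5326, -0.1865, 0.041]
eef_rot: [[0.988, -0.157, -0.01], [-0.157, -0.988, 0.001], [-0.01, 0.0, -1.0]]
ft_force: [-27.9, 3.6, 18.8]
opening: 0.0001
```

>>> {"fn": "carry_out", "kwargs": {
  "motion": [
    {"offset": [4,0,1],"turn": [0,0,0],"fingers": 0},
    {"offset": [4,0,1],"turn": [0,0,0],"fingers": 0}
  ]
}}

```text
time_s: 10.5
eef_pos: [0.5321, -0.1856, 0.037]
eef_rot: [[0.987, -0.156, -0.03], [-0.156, -0.988, 0.008], [-0.031, -0.003, -1.0]]
ft_force: [-23.1, 1.6, 16.7]
opening: 0.0002
```

>>> {"fn": "carry_out", "kwargs": {
  "motion": [
    {"offset": [-20,0,0],"turn": [0,0.015,0],"fingers": 0},
    {"offset": [-35,0,0],"turn": [0,0.01,0],"fingers": 0},
    {"offset": [0,0,-50],"turn": [0,0,0],"fingers": 0},
    {"offset": [0,0,-60],"turn": [0,0,0],"fingers": 0},
    {"offset": [0,0,-60],"turn": [0,0,0],"fingers": 100}
  ]
}}

```text
time_s: 11.12
eef_pos: [0.4746, -0.1765, 0.2069]
eef_rot: [[0.987, -0.157, -0.014], [-0.157, -0.988, 0.009], [-0.015, -0.006, -1.0]]
ft_force: [0.9, 0.7, -0.3]
opening: 0.0167
```

```bash
python3 - <<'E'
from h import *
plan()
snap('wrist','w4');C=cloud(load('w4'));c=C.reshape(-1,3)
a=np.radians(-9);q=c[:,:2]@np.array([[np.cos(a),-np.sin(a)],[np.sin(a),np.cos(a)]])
for n,h0,h1,u0,u1 in(('panel',.083,.091,.57,.66),('cab',.097,.103,.6,.66),('bar',.06,.07,.55,.59),('open floor',.015,.05,.6,.65)):
    m=(c[:,2]>h0)&(c[:,2]<h1)&(q[:,0]>u0)&(q[:,0]<u1)&(q[:,1]>-.2)&(q[:,1]<-.01)
    if m.sum()>9: print(n,m.sum(),np.percentile(q[m,0],[1,50,99]).round(4),np.percentile(q[m,1],[1,50,99]).round(4),np.median(c[m,2]).round(4))
# extractor from top
C=cloud(load('t0'))
rect(C,.135,.165,.50,.57,.2,.255,'tab')
rect(C,.142,.16,.575,.715,.12,.31,'flap')
E
```

```text
t 11.12 pos [ 0.4746 -0.1765  0.2069] yaw -9.0 z [-0.014  0.009 -1.   ] op 0.0167 F [ 0.9  0.7 -0.3] q [-26.  18. 102.   0.  61.  73.]
panel 6278 [0.6066 0.6144 0.6222] [-0.1983 -0.1054 -0.0121] 0.0873
cab 5755 [0.6213 0.6273 0.6333] [-0.198  -0.1077 -0.0121] 0.0998
bar 2336 [0.5664 0.5727 0.589 ] [-0.1589 -0.102  -0.0443] 0.0662
open floor 876 [0.6059 0.6071 0.608 ] [-0.1978 -0.1052 -0.0119] 0.0351
tab 113 [553.2 226.9] [23.6 33.6] 85.7 z [0.1475 0.1535 0.1586] mean [0.5523 0.2266 0.1533]
flap 2830 [649.2 217.4] [172.9 148.8] 83.9 z [0.1469 0.1516 0.1561] mean [0.6466 0.216  0.1515]
```

View pics/w4.png

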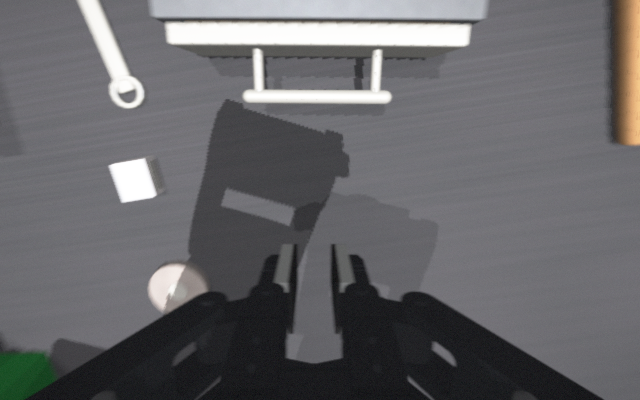

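The drawer is shut: the panel face is at u=0.607 and its back is flush with the cabinet front at 0.621, and it resisted about 28 N. I go to the extractor with the tool half-turned so the camera ends up on the robot side.

```bash
python3 - <<'E'
from h import *
R=np.array(bot.get_state()['eef_rot'])
p=[.4746,-.1765,.2069]
plan(((.50,.02,.29),down(82),9),((.53,.22,.30),down(174),9))
E
```

```text
t 11.18 pos [ 0.4776 -0.1779  0.2147] yaw -9.0 z [-0.004  0.004 -1.   ] op 0.0248 F [ 3.8 -2.1  9.2] q [-26.  17. 101.   0.  62.  73.]
 off [-1.0, -22.1, -8.3] turn [-0.001, 0.0, -0.177]
 off [2.9, -22.0, -8.3] turn [-0.001, 0.0, -0.177]
 off [6.7, -21.1, -8.3] turn [-0.001, 0.0, -0.177]
 off [10.3, -19.6, -8.3] turn [-0.001, 0.0, -0.177]
 off [13.6, -17.5, -8.4] turn [-0.001, 0.0, -0.177]
 off [16.4, -14.8, -8.4] turn [-0.001, 0.0, -0.177]
 off [18.8, -11.7, -8.4] turn [-0.001, 0.0, -0.177]
 off [20.5, -8.2, -8.4] turn [-0.001, 0.0, -0.177]
 off [21.7, -4.5, -8.4] turn [-0.001, 0.0, -0.177]
 --
 off [22.5, 0.2, -1.1] turn [-0.0, -0.0, -0.178]
 off [22.1, 4.2, -1.1] turn [-0.0, -0.0, -0.178]
 off [21.0, 8.0, -1.1] turn [-0.0, -0.0, -0.178]
 off [19.2, 11.6, -1.1] turn [-0.0, -0.0, -0.178]
 off [16.9, 14.9, -1.1] turn [-0.0, -0.0, -0.178]
 off [13.9, 17.6, -1.1] turn [-0.0, -0.0, -0.178]
 off [10.6, 19.8, -1.1] turn [-0.0, -0.0, -0.178]
 off [6.9, 21.4, -1.1] turn [-0.0, -0.0, -0.178]
 off [3.0, 22.3, -1.1] turn [-0.0, -0.0, -0.178]
 --
```

>>> {"fn": "carry_out", "kwargs": {
  "motion": [
    {"offset": [-1,-22,-8],"turn": [0,0,-0.177],"fingers": 100},
    {"offset": [3,-22,-8],"turn": [0,0,-0.177],"fingers": 100},
    {"offset": [7,-21,-8],"turn": [0,0,-0.177],"fingers": 100},
    {"offset": [10,-20,-8],"turn": [0,0,-0.177],"fingers": 100},
    {"offset": [14,-17,-8],"turn": [0,0,-0.177],"fingers": 100}
  ]
}}

```text
time_s: 11.8
eef_pos: [0.491, -0.0662, 0.2571]
eef_rot: [[0.731, 0.683, 0.0], [0.683, -0.731, 0.002], [0.002, -0.001, -1.0]]
ft_force: [-0.6, -0.0, 0.3]
opening: 0.0853
```

>>> {"fn": "carry_out", "kwargs": {
  "motion": [
    {"offset": [16,-15,-8],"turn": [0,0,-0.177],"fingers": 100},
    {"offset": [19,-12,-8],"turn": [0,0,-0.177],"fingers": 100},
    {"offset": [20,-8,-8],"turn": [0,0,-0.177],"fingers": 100},
    {"offset": [22,-4,-8],"turn": [0,0,-0.177],"fingers": 100},
    {"offset": [22,0,-1],"turn": [0,0,-0.178],"fingers": 100}
  ]
}}

```text
time_s: 12.42
eef_pos: [0.5005, 0.0475, 0.2905]
eef_rot: [[-0.096, 0.995, 0.002], [0.995, 0.096, 0.003], [0.003, 0.002, -1.0]]
ft_force: [0.5, 0.4, -1.1]
opening: 0.0854
```

```bash
python3 - <<'E'
from h import *
plan(((.53,.22,.30),down(174),9))
E
```

```text
t 12.43 pos [0.5005 0.0475 0.2905] yaw 95.5 z [ 0.002  0.003 -1.   ] op 0.0854 F [ 0.5  0.4 -1.1] q [ 0. 12. 97.  0. 71. -6.]
 off [18.8, 5.1, -1.0] turn [0.0, -0.0, -0.152]
 off [17.8, 7.9, -1.0] turn [0.0, -0.0, -0.152]
 off [16.4, 10.5, -1.0] turn [0.0, -0.0, -0.152]
 off [14.6, 12.9, -1.0] turn [0.0, -0.0, -0.152]
 off [12.5, 14.9, -1.0] turn [0.0, -0.0, -0.152]
 off [10.1, 16.6, -1.0] turn [0.0, -0.0, -0.152]
 off [7.4, 18.0, -1.0] turn [0.0, -0.0, -0.152]
 off [4.6, 18.9, -1.0] turn [0.0, -0.0, -0.152]
 off [1.7, 19.4, -1.1] turn [0.0, -0.0, -0.152]
 --
```

>>> {"fn": "carry_out", "kwargs": {
  "motion": [
    {"offset": [19,5,-1],"turn": [0,0,-0.152],"fingers": 100},
    {"offset": [18,8,-1],"turn": [0,0,-0.152],"fingers": 100},
    {"offset": [16,10,-1],"turn": [0,0,-0.152],"fingers": 100},
    {"offset": [15,13,-1],"turn": [0,0,-0.152],"fingers": 100},
    {"offset": [12,15,-1],"turn": [0,0,-0.152],"fingers": 100}
  ]
}}

```text
time_s: 13.05
eef_pos: [0.5167, 0.1473, 0.2943]
eef_rot: [[-0.773, 0.635, 0.002], [0.635, 0.773, 0.003], [0.001, 0.004, -1.0]]
ft_force: [0.3, -0.2, -0.5]
opening: 0.0852
```

>>> {"fn": "carry_out", "kwargs": {
  "motion": [
    {"offset": [10,17,-1],"turn": [0,0,-0.152],"fingers": 100},
    {"offset": [7,18,-1],"turn": [0,0,-0.152],"fingers": 100},
    {"offset": [5,19,-1],"turn": [0,0,-0.152],"fingers": 100},
    {"offset": [2,19,-1],"turn": [0,0,-0.152],"fingers": 100},
    {"offset": [0,0,0],"turn": [0,0,0],"fingers": 100}
  ]
}}

```text
time_s: 13.68
eef_pos: [0.528, 0.2281, 0.2964]
eef_rot: [[-0.998, 0.058, 0.001], [0.058, 0.998, 0.003], [-0.001, 0.003, -1.0]]
ft_force: [-0.3, -0.2, 0.8]
opening: 0.0854
```

```bash
python3 - <<'E'
from h import *
plan()
snap('wrist','w5');C=cloud(load('w5'))
rect(C,.14,.16,.50,.57,.19,.26,'tab')
c=rect(C,.142,.156,.575,.70,.08,.34,'flap')
E
```

```text
t 13.68 pos [0.528  0.2281 0.2964] yaw 176.7 z [ 0.001  0.003 -1.   ] op 0.0854 F [-0.3 -0.2  0.8] q [ 19.  19.  86.   0.  74. -68.]
tab 955 [553.9 228.1] [24.  34.5] 83.7 z [0.1517 0.1534 0.1544] mean [0.5524 0.2281 0.1532]
flap 18339 [637.6 218.5] [181.3 125. ] 90.0 z [0.1502 0.1515 0.1527] mean [0.6356 0.2177 0.1514]
```

View pics/w5.png

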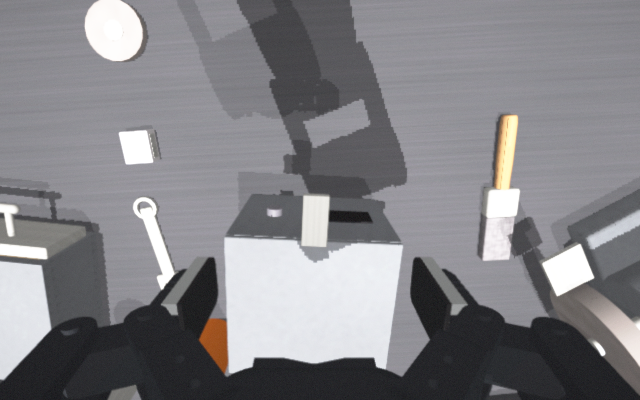

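The flap's front edge runs (228,238) to (400,243). The tab spans (303,193)–(330,194) at its outer end to (302,245)–(327,246) at the flap.

```bash
python3 - <<'E'
from h import *
z=load('w5')
p=plane(z,[(228,237),(400,243)],.151);d=p[1]-p[0];print(p.round(4),np.linalg.norm(d),np.degrees(np.arctan2(d[1],d[0]))-90)
t=plane(z,[(303,193),(330,194),(302,245),(327,246)],.1535);print(t.round(4))
a=(t[2]+t[3]-t[0]-t[1])/2;print('tab yaw',np.degrees(np.arctan2(a[1],a[0])),np.linalg.norm(a))
e=p.mean(0);yaw=np.radians(-6);ax=np.array([np.cos(yaw),np.sin(yaw),0]);m=(t[2]+t[3])/2
print('tab inner mid',m,'edge mid',e,'rim ctr',e+.08*ax,'tab pt from tab',m-.03*ax,'outer+15',(t[0]+t[1])/2+.015*ax)
# fit line of flap front edge from cloud
C=cloud(z);c=C.reshape(-1,3);c=c[(abs(c[:,2]-.1515)<.002)&(c[:,0]>.56)&(c[:,0]<.65)]
ys=np.arange(.15,.30,.01);xe=np.array([np.percentile(c[abs(c[:,1]-y)<.003,0],1) for y in ys]);print(xe.round(4));k=[i for i in range(len(ys)) if abs(ys[i]-.226)>.018];f=np.polyfit(ys[k],xe[k],1);print(f,np.degrees(np.arctan(f[0])), 'edge x at y=.226',np.polyval(f,.226))
for x in(.59,.62,.65):
    s=c[abs(c[:,0]-x)<.003,1];print(x,np.percentile(s,[.5,99.5]).round(4))
E
```

```text
[[0.5733 0.145  0.151 ]
 [0.589  0.3066 0.151 ]] 0.1623216978805732 -5.526489920538978
[[0.5339 0.2184 0.1535]
 [0.5363 0.2425 0.1535]
 [0.5844 0.2141 0.1535]
 [0.5868 0.2374 0.1535]]
tab yaw -5.318123165416753 0.05072045501969098
tab inner mid [0.58559577 0.22573669 0.1535    ] edge mid [0.58113856 0.22578091 0.151     ] rim ctr [0.66070031 0.21741863 0.151     ] tab pt from tab [0.55576011 0.22887255 0.1535    ] outer+15 [0.55001147 0.22886982 0.1535    ]
[0.5741 0.575  0.5759 0.5773 0.5782 0.5791 0.5804 0.5615 0.5613 0.5637
 0.5847 0.5858 0.5872 0.5878 0.5889]
[0.10767269 0.55777355] 6.145514262534675 edge x at y=.226 0.5821075810962735
0.59 [0.1395 0.3068]
0.62 [0.136  0.3051]
0.65 [0.1338 0.3023]
```

```bash
python3 - <<'E'
from h import *
C=cloud(load('w5'))
for v in(208,211,214): print(C[v,266:284:4].round(3).tolist())
plan(((.547,.2295,.21),down(174),4),((.547,.2295,.132),down(174),4))
E
```

```text
[[0.576, 0.168, 0.06], [0.569, 0.177, 0.083], [0.569, 0.181, 0.082], [0.569, 0.186, 0.083], [0.57, 0.19, 0.081]]
[[0.576, 0.17, 0.071], [0.571, 0.177, 0.088], [0.571, 0.182, 0.089], [0.571, 0.186, 0.088], [0.574, 0.189, 0.081]]
[[0.576, 0.171, 0.082], [0.574, 0.177, 0.089], [0.574, 0.181, 0.09], [0.575, 0.186, 0.087], [0.578, 0.189, 0.079]]
t 13.72 pos [0.5279 0.2274 0.2964] yaw 176.5 z [ 0.001  0.003 -1.   ] op 0.0851 F [-1.  -0.   0.3] q [ 19.  19.  86.   0.  74. -68.]
 off [-4.7, 0.7, 21.6] turn [0.001, 0.0, 0.011]
 off [-4.7, 0.8, 21.6] turn [0.001, 0.0, 0.011]
 off [-4.7, 0.9, 21.6] turn [0.001, 0.0, 0.011]
 off [-4.7, 1.0, 21.6] turn [0.001, 0.0, 0.011]
 --
 off [0.0, 0.0, 19.5] turn [0.0, 0.0, 0.0]
 off [0.0, 0.0, 19.5] turn [0.0, 0.0, 0.0]
 off [0.0, 0.0, 19.5] turn [0.0, 0.0, 0.0]
 off [0.0, 0.0, 19.5] turn [0.0, 0.0, 0.0]
 --
```

>>> {"fn": "carry_out", "kwargs": {
  "motion": [
    {"offset": [-6,1,29],"turn": [0.001,0,0.015],"fingers": 70},
    {"offset": [-6,1,29],"turn": [0.001,0,0.015],"fingers": 70},
    {"offset": [-6,1,29],"turn": [0.001,0,0.014],"fingers": 70},
    {"offset": [0,0,0],"turn": [0,0,0],"fingers": 70}
  ]
}}

```text
time_s: 14.22
eef_pos: [0.547, 0.2262, 0.2072]
eef_rot: [[-0.993, 0.121, 0.002], [0.121, 0.993, -0.0], [-0.002, -0.0, -1.0]]
ft_force: [-0.2, -0.1, 0.3]
opening: 0.0599
```

```bash
python3 - <<'E'
from h import *
plan(((.547,.2295,.130),down(174),4))
E
```

```text
t 14.22 pos [0.547  0.2262 0.2072] yaw 173.1 z [ 0.002 -0.    -1.   ] op 0.0599 F [-0.2 -0.1  0.3] q [ 18.  26.  90.  -0.  64. -65.]
 off [0.1, 0.8, 19.3] turn [-0.0, 0.0, -0.004]
 off [0.1, 0.8, 19.3] turn [-0.0, 0.0, -0.004]
 off [0.1, 0.8, 19.3] turn [-0.0, 0.0, -0.004]
 off [0.1, 0.8, 19.3] turn [-0.0, 0.0, -0.004]
 --
```

>>> {"fn": "carry_out", "kwargs": {
  "motion": [
    {"offset": [0,1,20],"turn": [0,0,-0.004],"fingers": 70},
    {"offset": [0,1,20],"turn": [0,0,-0.004],"fingers": 70},
    {"offset": [0,1,20],"turn": [0,0,-0.004],"fingers": 70},
    {"offset": [0,1,20],"turn": [0,0,-0.004],"fingers": 70},
    {"offset": [0,0,1],"turn": [0,0,0],"fingers": 0}
  ],
  "grip_force": 30
}}

```text
time_s: 14.85
eef_pos: [0.5503, 0.2288, 0.1317]
eef_rot: [[-0.993, 0.114, 0.01], [0.114, 0.993, 0.002], [-0.009, 0.003, -1.0]]
ft_force: [-0.2, 0.1, 0.4]
opening: 0.043
```

>>> {"fn": "carry_out", "kwargs": {
  "motion": [
    {"offset": [0,0,1],"turn": [0,0,0],"fingers": 0},
    {"offset": [0,0,1],"turn": [0,0,0],"fingers": 0},
    {"offset": [0,0,1],"turn": [0,0,0],"fingers": 0}
  ]
}}

```text
time_s: 15.22
eef_pos: [0.5511, 0.2288, 0.1323]
eef_rot: [[-0.993, 0.115, 0.013], [0.115, 0.993, 0.003], [-0.012, 0.005, -1.0]]
ft_force: [-4.2, -0.1, 6.6]
opening: 0.0234
```

```bash
cat >> h.py <<'E'
def hingearc(q,r=.195,g=.019,tilt=0,yaw=174,H=(.741,.209,.149)):
    a=np.radians(-6);ax=np.array([np.cos(a),np.sin(a),0]);R=down(yaw)@Ro.from_euler('y',tilt).as_matrix()
    gp=np.array(H)-r*np.cos(q)*ax+np.array([0,0,r*np.sin(q)])
    return gp+g*R[:,2],R
E
python3 - <<'E'
from h import *
plan(*[(*hingearc(q),1) for q in np.arange(.0,1.9,.2)])
E
```

```text
t 15.22 pos [0.5511 0.2288 0.1323] yaw 173.4 z [ 0.013  0.003 -1.   ] op 0.0234 F [-4.2 -0.1  6.6] q [ 18.  31.  93.  -0.  55. -65.]
 off [4.1, 0.1, 2.2] turn [0.005, 0.012, -0.011]
 --
 off [-3.9, -0.0, -38.7] turn [0.0, 0.0, 0.0]
 --
 off [-11.5, 0.0, -37.2] turn [0.0, 0.0, 0.0]
 --
 off [-18.7, 0.0, -34.2] turn [0.0, 0.0, 0.0]
 --
 off [-25.1, 0.0, -29.8] turn [0.0, 0.0, 0.0]
 --
 off [-30.5, 0.0, -24.2] turn [0.0, 0.0, 0.0]
 --
 off [-34.7, -0.0, -17.7] turn [0.0, 0.0, 0.0]
 --
 off [-37.5, 0.0, -10.4] turn [0.0, 0.0, 0.0]
 --
 off [-38.8, 0.0, -2.8] turn [0.0, 0.0, 0.0]
 --
 off [-38.6, 0.0, 5.0] turn [0.0, 0.0, 0.0]
 --
```

>>> {"fn": "carry_out", "kwargs": {
  "motion": [
    {"offset": [-2,0,-28.5],"turn": [0,0,0],"fingers": 0},
    {"offset": [-6.5,0,-28],"turn": [0,0,0],"fingers": 0},
    {"offset": [-10.5,0,-26.5],"turn": [0,0,0],"fingers": 0},
    {"offset": [-14.5,0,-25],"turn": [0,0,0],"fingers": 0},
    {"offset": [-18,0,-22.5],"turn": [0,0,0],"fingers": 0}
  ]
}}

```text
time_s: 15.85
eef_pos: [0.603, 0.2231, 0.2654]
eef_rot: [[-0.993, 0.115, 0.017], [0.115, 0.993, 0.005], [-0.016, 0.007, -1.0]]
ft_force: [9.6, 5.8, -13.1]
opening: 0.0233
```

```bash
python3 - <<'E'
from h import *
def q():
    s=bot.get_state();g=np.array(s['eef_pos'])-.019*np.array(s['eef_rot'])[:,2]-np.array([.741,.209,.149])
    a=np.radians(-6);h=g@[np.cos(a),np.sin(a),0];print('q',np.arctan2(g[2],-h),'r',np.hypot(g[2],h),'lat',g@[-np.sin(a),np.cos(a),0]);return np.arctan2(g[2],-h)
q0=q();plan(*[(*hingearc(x,r=.191),1) for x in np.arange(q0+.15,1.9,.15)])
E
```

```text
q 0.7723297685020901 r 0.19408531907330567 lat -0.0005239402151563371
t 15.85 pos [0.603  0.2231 0.2654] yaw 173.4 z [ 0.017  0.005 -1.   ] op 0.0233 F [  9.6   5.8 -13.1] q [ 16.  28.  78.   0.  73. -67.]
 off [-23.6, 0.8, -16.4] turn [0.007, 0.017, -0.011]
 --
 off [-24.0, -0.0, -15.5] turn [0.0, 0.0, 0.0]
 --
 off [-26.1, 0.0, -11.8] turn [0.0, 0.0, 0.0]
 --
 off [-27.6, 0.0, -7.7] turn [0.0, 0.0, 0.0]
 --
 off [-28.4, 0.0, -3.5] turn [0.0, 0.0, 0.0]
 --
 off [-28.6, -0.0, 0.8] turn [0.0, 0.0, 0.0]
 --
 off [-28.2, 0.0, 5.0] turn [0.0, 0.0, 0.0]
 --
```

Working well (q≈0.77).

>>> {"fn": "carry_out", "kwargs": {
  "motion": [
    {"offset": [-22,0,-17],"turn": [0.003,0.008,-0.005],"fingers": 0},
    {"offset": [-24,0,-15],"turn": [0.002,0.005,-0.005],"fingers": 0},
    {"offset": [-26,0,-12],"turn": [0,0.002,0],"fingers": 0},
    {"offset": [-27.5,0,-8],"turn": [0,0,0],"fingers": 0},
    {"offset": [-28.5,0,-3],"turn": [0,0,0],"fingers": 0}
  ]
}}

```text
time_s: 16.48
eef_pos: [0.7308, 0.2094, 0.3232]
eef_rot: [[-0.994, 0.105, -0.004], [0.105, 0.994, 0.003], [0.005, 0.002, -1.0]]
ft_force: [-3.0, 0.8, -0.8]
opening: 0.0231
```

```bash
python3 - <<'E'
from h import *
def q():
    s=bot.get_state();g=np.array(s['eef_pos'])-.019*np.array(s['eef_rot'])[:,2]-np.array([.741,.209,.149])
    a=np.radians(-6);h=g@[np.cos(a),np.sin(a),0];print('q',np.arctan2(g[2],-h),'r',np.hypot(g[2],h),'lat',g@[-np.sin(a),np.cos(a),0]);return np.arctan2(g[2],-h)
q0=q();plan(*[(*hingearc(x,r=.192),1) for x in np.arange(q0+.15,2.,.15)])
E
```

```text
q 1.5186355300437844 r 0.19344339550469952 lat -0.000720944758145772
t 16.48 pos [0.7308 0.2094 0.3232] yaw 174.0 z [-0.004  0.003 -1.   ] op 0.0231 F [-3.   0.8 -0.8] q [ 12.  41.  48.   0.  91. -72.]
 off [-28.9, 0.7, 2.0] turn [0.002, -0.005, -0.0]
 --
 off [-28.3, 0.0, 4.9] turn [0.0, 0.0, 0.0]
 --
 off [-27.3, 0.0, 9.1] turn [0.0, 0.0, 0.0]
 --
```

>>> {"fn": "carry_out", "kwargs": {
  "motion": [
    {"offset": [-24,0,1],"turn": [0,0,0],"fingers": 0},
    {"offset": [-23,0,4],"turn": [0,0,0],"fingers": 0},
    {"offset": [0,0,0],"turn": [0,0,0],"fingers": 70},
    {"offset": [0,0,0],"turn": [0,0,0],"fingers": 70},
    {"offset": [0,0,0],"turn": [0,0,0],"fingers": 70}
  ]
}}

```text
time_s: 17.1
eef_pos: [0.7786, 0.2041, 0.3192]
eef_rot: [[-0.994, 0.106, -0.004], [0.106, 0.994, 0.003], [0.004, 0.003, -1.0]]
ft_force: [0.9, -0.0, -0.0]
opening: 0.0595
```

```bash
python3 - <<'E'
from h import *
plan(((.772,.205,.40),down(174),2),((.66,.218,.40),down(174),3))
E
```

```text
t 17.1 pos [0.7786 0.2041 0.3192] yaw 173.9 z [-0.004  0.003 -1.   ] op 0.0595 F [ 0.9 -0.  -0. ] q [ 11.  48.  36.   0.  96. -73.]
 off [3.5, 0.2, -40.4] turn [0.001, -0.002, -0.001]
 off [3.4, 0.1, -40.4] turn [0.001, -0.002, -0.001]
 --
 off [37.6, 0.4, 0.0] turn [0.0, 0.0, 0.0]
 off [37.6, 0.4, 0.0] turn [0.0, 0.0, 0.0]
 off [37.6, 0.4, 0.0] turn [0.0, 0.0, 0.0]
 --
```

>>> {"fn": "carry_out", "kwargs": {
  "motion": [
    {"offset": [0,0,-40],"turn": [0,0,0],"fingers": 70},
    {"offset": [0,0,-40],"turn": [0,0,0],"fingers": 70},
    {"offset": [45,0,0],"turn": [0,0,0],"fingers": 70},
    {"offset": [45,0,10],"turn": [0,0,0],"fingers": 70},
    {"offset": [45,0,30],"turn": [0,0,0],"fingers": 70}
  ]
}}

```text
time_s: 17.73
eef_pos: [0.6487, 0.2193, 0.3644]
eef_rot: [[-0.994, 0.107, 0.009], [0.107, 0.994, 0.006], [-0.008, 0.007, -1.0]]
ft_force: [1.7, 0.9, -0.4]
opening: 0.0597
```

```bash
python3 - <<'E'
from h import *
plan()
snap('wrist','w6');C=cloud(load('w6'))
rect(C,.128,.145,.62,.70,.16,.27,'grip'); rect(C,.10,.118,.60,.72,.15,.29,'plate top')
rect(C,.2,.33,.70,.9,.1,.32,'flap')
E
```

```text
t 17.73 pos [0.6487 0.2193 0.3644] yaw 173.9 z [ 0.009  0.006 -1.   ] op 0.0597 F [ 1.7  0.9 -0.4] q [ 15.  30.  61.   0.  88. -69.]
grip 392 [650.8 217.2] [11.5 39.3] 83.7 z [0.1364 0.1379 0.139 ] mean [0.6502 0.2173 0.1377]
plate top 542 [659.4 253.3] [ 86.1 112. ] 83.5 z [0.1056 0.1119 0.1133] mean [0.6485 0.2191 0.1115]
flap 12179 [759.2 208.2] [131.9  21.9] 83.3 z [0.2076 0.262  0.2985] mean [0.7577 0.2083 0.2584]
```

View pics/w6.png

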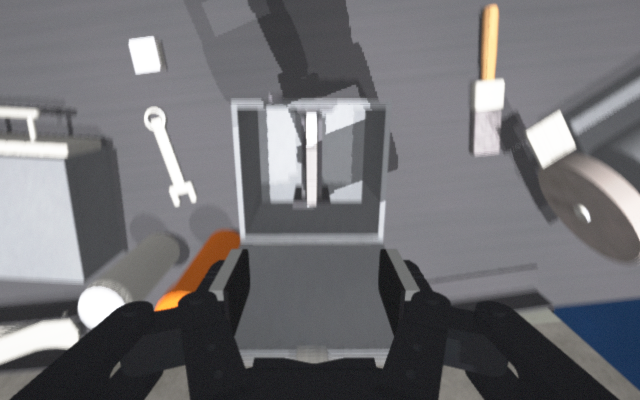

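The flap stands open. The plate grip is at about (312,125) in the picture, at (0.651, 0.217), with its top at z=0.138 as specified. I go down to it.

```bash
python3 - <<'E'
from h import *
plan(((.651,.2173,.19),down(173.8),4))
E
```

```text
t 17.77 pos [0.639  0.219  0.3545] yaw 174.0 z [-0.012  0.001 -1.   ] op 0.0598 F [-4.9 -0.  -9.9] q [ 15.  30.  63.   0.  88. -69.]
 off [-3.5, -0.1, 41.1] turn [0.0, -0.003, 0.001]
 off [-3.4, -0.1, 41.1] turn [0.0, -0.003, 0.001]
 off [-3.3, -0.1, 41.1] turn [0.0, -0.003, 0.001]
 off [-3.1, -0.1, 41.1] turn [0.0, -0.003, 0.001]
 --
```

>>> {"fn": "carry_out", "kwargs": {
  "motion": [
    {"offset": [-4,0,40],"turn": [0,-0.003,0.001],"fingers": 70},
    {"offset": [-3,0,40],"turn": [0,-0.003,0.001],"fingers": 70},
    {"offset": [-3,0,40],"turn": [0,-0.003,0.001],"fingers": 70},
    {"offset": [-3,0,35],"turn": [0,-0.003,0],"fingers": 70},
    {"offset": [0,0,0],"turn": [0,0,0],"fingers": 70}
  ]
}}

```text
time_s: 18.4
eef_pos: [0.6462, 0.2184, 0.1981]
eef_rot: [[-0.994, 0.105, 0.001], [0.105, 0.994, 0.0], [-0.001, 0.001, -1.0]]
ft_force: [-1.1, -0.9, 0.7]
opening: 0.0598
```

```bash
python3 - <<'E'
from h import *
s=bot.get_state();snap('wrist','w7');C=cloud(load('w7'))
rect(C,.128,.145,.62,.70,.19,.24,'grip')
plan(((.651,.2173,.115),down(173.8),4))
E
```

```text
grip 1089 [651.  217.9] [11.4 40.4] 83.7 z [0.1355 0.1378 0.1388] mean [0.6495 0.218  0.1375]
t 18.45 pos [0.6471 0.2187 0.2003] yaw 174.0 z [ 0.005  0.001 -1.   ] op 0.0597 F [-0.5  0.4  0.4] q [ 15.  36.  75.   0.  69. -69.]
 off [-0.9, -0.3, 21.3] turn [0.0, 0.001, 0.001]
 off [-0.9, -0.3, 21.3] turn [0.0, 0.001, 0.001]
 off [-1.0, -0.3, 21.3] turn [0.0, 0.001, 0.001]
 off [-1.0, -0.3, 21.3] turn [0.0, 0.001, 0.001]
 --
```

>>> {"fn": "carry_out", "kwargs": {
  "motion": [
    {"offset": [-1,0,21],"turn": [0,0,0],"fingers": 70},
    {"offset": [-1,0,21],"turn": [0,0,0],"fingers": 70},
    {"offset": [-1,0,21],"turn": [0,0,0],"fingers": 70},
    {"offset": [0,0,20],"turn": [0,0,0],"fingers": 70},
    {"offset": [0,0,2],"turn": [0,0,0],"fingers": 70}
  ]
}}

```text
time_s: 19.08
eef_pos: [0.652, 0.219, 0.1136]
eef_rot: [[-0.994, 0.105, 0.01], [0.105, 0.994, 0.003], [-0.009, 0.004, -1.0]]
ft_force: [-0.4, -0.2, -0.3]
opening: 0.0596
```

```bash
python3 - <<'E'
from h import *
plan(((.651,.2178,.116),down(173.8),1))
E
```

```text
t 19.07 pos [0.652  0.219  0.1136] yaw 174.0 z [ 0.01   0.003 -1.   ] op 0.0596 F [-0.4 -0.2 -0.3] q [ 15.  41.  78.   0.  60. -69.]
 off [0.9, -1.3, -2.4] turn [0.004, 0.009, 0.003]
 --
```

>>> {"fn": "carry_out", "kwargs": {
  "motion": [
    {"offset": [1,-1,-2],"turn": [0.004,0.01,0.002],"fingers": 0},
    {"offset": [0,0,0],"turn": [0,0.002,0],"fingers": 0},
    {"offset": [0,0,1],"turn": [0,0.002,0],"fingers": 0},
    {"offset": [0,0,1],"turn": [0,0.002,0],"fingers": 0},
    {"offset": [0,0,1],"turn": [0,0.002,0],"fingers": 0}
  ],
  "grip_force": 80
}}

```text
time_s: 19.7
eef_pos: [0.6522, 0.2186, 0.1169]
eef_rot: [[-0.994, 0.107, -0.005], [0.107, 0.994, 0.002], [0.005, 0.001, -1.0]]
ft_force: [-3.8, 0.4, 7.5]
opening: 0.0104
```

```bash
python3 - <<'E'
from h import *
plan(((.651,.2178,.18),down(173.8),4))
E
```

```text
t 19.7 pos [0.6522 0.2186 0.1169] yaw 173.8 z [-0.005  0.002 -1.   ] op 0.0104 F [-3.8  0.4  7.5] q [ 15.  41.  77.   0.  62. -69.]
 off [0.4, -0.2, -15.8] turn [0.0, -0.001, 0.0]
 off [0.3, -0.2, -15.8] turn [0.0, -0.001, 0.0]
 off [0.3, -0.2, -15.8] turn [0.0, -0.001, 0.0]
 off [0.3, -0.2, -15.8] turn [0.0, -0.001, 0.0]
 --
```

>>> {"fn": "carry_out", "kwargs": {
  "motion": [
    {"offset": [0,0,-15],"turn": [0,0,0],"fingers": 0},
    {"offset": [0,0,-18],"turn": [0,0,0],"fingers": 0},
    {"offset": [0,0,-20],"turn": [0,0,0],"fingers": 0},
    {"offset": [0,0,-20],"turn": [0,0,0],"fingers": 0}
  ]
}}

```text
time_s: 20.2
eef_pos: [0.6521, 0.2183, 0.1936]
eef_rot: [[-0.994, 0.107, -0.007], [0.107, 0.994, 0.001], [0.007, 0.001, -1.0]]
ft_force: [-0.2, 1.3, -2.3]
opening: 0.0104
```

```bash
python3 - <<'E'
from h import *
plan(((.651,.2178,.295),down(173.8),6))
E
```

```text
t 20.2 pos [0.6521 0.2183 0.1936] yaw 173.8 z [-0.007  0.001 -1.   ] op 0.0104 F [-0.2  1.3 -2.3] q [ 15.  37.  74.   0.  70. -69.]
 off [0.3, -0.1, -16.9] turn [0.0, -0.001, 0.0]
 off [0.3, -0.1, -16.9] turn [0.0, -0.001, 0.0]
 off [0.2, -0.1, -16.9] turn [0.0, -0.001, 0.0]
 off [0.2, -0.1, -16.9] turn [0.0, -0.001, 0.0]
 off [0.2, -0.1, -16.9] turn [0.0, -0.001, 0.0]
 off [0.2, -0.1, -16.9] turn [0.0, -0.001, 0.0]
 --
```

>>> {"fn": "carry_out", "kwargs": {
  "motion": [
    {"offset": [0,0,-22],"turn": [0,-0.001,0],"fingers": 0},
    {"offset": [0,0,-22],"turn": [0,-0.001,0],"fingers": 0},
    {"offset": [0,0,-22],"turn": [0,-0.002,0],"fingers": 0},
    {"offset": [0,0,-22],"turn": [0,-0.002,0],"fingers": 0},
    {"offset": [0,0,-15],"turn": [0,-0.002,0],"fingers": 0}
  ]
}}

```text
time_s: 20.82
eef_pos: [0.6523, 0.2181, 0.3065]
eef_rot: [[-0.994, 0.107, 0.006], [0.107, 0.994, 0.002], [-0.006, 0.002, -1.0]]
ft_force: [0.1, -0.5, -0.8]
opening: 0.0103
```

>>> {"fn": "carry_out", "kwargs": {
  "motion": [
    {"offset": [0,0,0],"turn": [0,0,0],"fingers": 0},
    {"offset": [0,0,0],"turn": [0,0,0],"fingers": 0},
    {"offset": [0,0,0],"turn": [0,0,0],"fingers": 0}
  ]
}}

```text
time_s: 21.2
eef_pos: [0.6521, 0.218, 0.3066]
eef_rot: [[-0.994, 0.107, 0.006], [0.107, 0.994, 0.002], [-0.006, 0.002, -1.0]]
ft_force: [0.1, 0.6, -1.8]
opening: 0.0104
```

```bash
python3 - <<'E'
from h import *
plan()
snap('wrist','w8');snap('side','s8');snap('top','t8');plan()
C=cloud(load('s8'));v,u=np.mgrid[0:400,0:640]
s=cv2.resize(load('s8')['im'][90:290,140:440,::-1],None,fx=2.4,fy=2.4);w=cv2.resize(load('w8')['im'][:,:,::-1],(0,0),fx=.1,fy=.1)
cv2.imwrite('pics/fs.png',s)
c=C.reshape(-1,3);m=(abs(c[:,0]-.65)<.07)&(abs(c[:,1]-.218)<.03)&(c[:,2]>.16)&(c[:,2]<.29)
print(m.sum(),np.percentile(c[m,2],[1,5,50]))
a=np.radians(-6);n=c[m];pl=np.linalg.svd(n-n.mean(0),full_matrices=False)[2][2];print('normal',pl.round(3))
E
```

```text
t 21.2 pos [0.6521 0.218  0.3066] yaw 173.8 z [ 0.006  0.002 -1.   ] op 0.0104 F [ 0.1  0.6 -1.8] q [ 15.  32.  66.   0.  82. -69.]
t 21.35 pos [0.6521 0.218  0.3067] yaw 173.8 z [ 0.006  0.002 -1.   ] op 0.0101 F [-0.2  1.3 -2.1] q [ 15.  32.  66.   0.  82. -69.]
282 [0.19518902 0.20141791 0.24459409]
normal [ 0.041  0.999 -0.007]
```

View pics/fs.png

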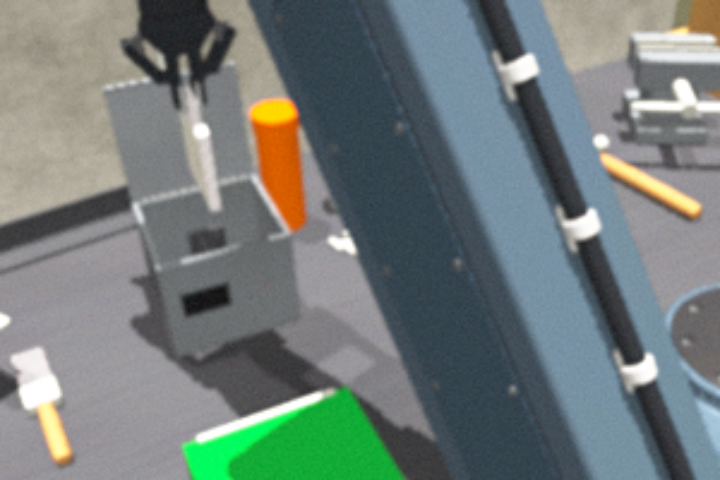

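The plate is held upright over the rim at about (200,150) in the crop, and the flap stands open behind it. It sits about 5 cm up, so I bring it down slightly to stay within "a few cm", then do the last checks on plate pitch, drawer and bystanders.

>>> {"fn": "carry_out", "kwargs": {
  "motion": [
    {"offset": [0,0,5],"turn": [0,0.003,0],"fingers": 0},
    {"offset": [0,0,5],"turn": [0,0.003,0],"fingers": 0},
    {"offset": [0,0,0],"turn": [0,0,0],"fingers": 0},
    {"offset": [0,0,0],"turn": [0,0,0],"fingers": 0},
    {"offset": [0,0,0],"turn": [0,0,0],"fingers": 0}
  ]
}}

```text
time_s: 21.98
eef_pos: [0.6521, 0.218, 0.2951]
eef_rot: [[-0.994, 0.107, -0.001], [0.107, 0.994, 0.002], [0.001, 0.002, -1.0]]
ft_force: [-0.3, 0.2, -2.4]
opening: 0.0105
```

```bash
python3 - <<'E'
from h import *
plan()
snap('side','s9');c=cloud(load('s9')).reshape(-1,3)
m=(abs(c[:,0]-.65)<.07)&(abs(c[:,1]-.218)<.03)&(c[:,2]>.16)&(c[:,2]<.28)
n=c[m];
for x in np.arange(.6,.71,.02):
    k=n[abs(n[:,0]-x)<.008,2]; 
    if len(k)>3: print(round(x,2),len(k),k.min().round(3),k.max().round(3))
C0,C8=cloud(load('t0')),cloud(load('t8'))
for nm,a in dict(front=(.083,.091,.52,.62,-.33,-.06),bar=(.06,.072,.50,.57,-.26,-.1)).items(): rect(C8,*a,nm)
for nm,a in dict(wrench=(.004,.03,.53,.70,0,.10),square=(.012,.03,.45,.54,.02,.09),disc=(.006,.03,.36,.45,.02,.10),tube=(.18,.21,.65,.85,.05,.2),can=(.16,.18,.65,.85,-.02,.12),hammer=(.01,.05,.45,.75,-.5,-.34),brush=(.01,.05,.4,.7,.34,.46)).items():
    rect(C0,*a,nm+'0');rect(C8,*a,nm+'8')
plan()
E
```

```text
t 21.98 pos [0.6521 0.218  0.2951] yaw 173.8 z [-0.001  0.002 -1.   ] op 0.0105 F [-0.3  0.2 -2.4] q [ 15.  32.  67.   0.  81. -69.]
0.6 146 0.184 0.279
0.62 27 0.191 0.279
0.64 26 0.19 0.278
0.66 20 0.192 0.277
0.68 19 0.194 0.278
0.7 10 0.183 0.264
front 331 [ 595.6 -200. ] [215.6  28. ] 80.6 z [0.0837 0.0872 0.0904] mean [ 0.5908 -0.198   0.0872]
bar 170 [ 552.6 -190.4] [118.5  34.6] 90.0 z [0.0611 0.0663 0.0706] mean [ 0.5504 -0.1943  0.0661]
wrench0 278 [614.7  49.3] [ 99.1 170.5] 89.3 z [0.0041 0.0054 0.0104] mean [0.6294 0.038  0.0062]
wrench8 274 [615.   49.5] [ 99.2 169.5] 89.7 z [0.0042 0.0056 0.0107] mean [0.6252 0.0389 0.0063]
square0 13 [497.1  21.4] [ 2.5 38. ] 89.7 z [0.0158 0.0219 0.0262] mean [0.4978 0.0213 0.0215]
square8 13 [497.2  21.5] [ 2.5 38.3] 89.7 z [0.0127 0.0204 0.0262] mean [0.498  0.0213 0.0205]
disc0 61 [404.3  59.2] [89.3 75.5] 2.5 z [0.0062 0.0088 0.0169] mean [0.3896 0.0425 0.0101]
disc8 59 [403.7  57.6] [78.9 82.5] 85.3 z [0.0061 0.0094 0.016 ] mean [0.39   0.0385 0.0099]
tube0 292 [797.7  70.2] [70.2 40.3] 0.1 z [0.189  0.1948 0.1992] mean [0.7958 0.0675 0.1945]
tube8 417 [766.6 105.7] [ 64.3 160.6] 34.2 z [0.1836 0.195  0.2057] mean [0.7792 0.0952 0.1949]
can0 39 [776.7  56.2] [23.1 63.8] 1.4 z [0.1655 0.173  0.1793] mean [0.7723 0.0551 0.1727]
can8 46 [775.   56.4] [21.6 63.3] 0.3 z [0.1641 0.1735 0.179 ] mean [0.7717 0.0552 0.1728]
hammer0 813 [ 585.6 -433.2] [258.9 132.8] 0.3 z [0.0146 0.0235 0.0295] mean [ 0.6018 -0.4753  0.0231]
hammer8 819 [ 602.9 -431.9] [292.3 135.7] 0.0 z [0.0139 0.0236 0.0301] mean [ 0.6022 -0.475   0.0229]
brush0 43 [543.8 435. ] [277.6  37. ] 7.9 z [0.0103 0.0157 0.0224] mean [0.6248 0.4565 0.0161]
brush8 49 [622.1 447. ] [103.6  71.6] 46.3 z [0.0101 0.0153 0.0231] mean [0.628  0.4557 0.016 ]
t 22.02 pos [0.6521 0.218  0.2952] yaw 173.8 z [-0.001  0.002 -1.   ] op 0.0103 F [-0.4  0.6 -2.8] q [ 15.  32.  67.   0.  81. -69.]
```

```bash
python3 -c "
from cell import bot
print(bot.finish_job())"
```

```text
the job is handed in; nothing more can be done
None
```

The job was done in the order asked and handed in at about 22 s of the 69 s allowed.

- **Cassette and drawer:** The cassette lies flat in the drawer. While I was setting it down, the wrist force reached 77.7 N at the reading I saw, against the limit of 120 N. I then pushed the drawer shut by its handle. It stopped hard at about 28 N, and the back of its panel is level with the cabinet front.
- **Flap:** I swung it up by its tab to about 1.75 rad. It stayed open there after I let go.
- **Filter plate:** I drew it straight up by its grip. It is still held upright, with its lower edge at about z = 0.184 m, roughly 4 cm above the rim. The arm moved only 0.1 mm over the last two readings.
- **Bystanders:** Comparing the first top picture with one taken near the end, the wrench, magnet block, spray can and hammer show no shift. Three of these checks were weak:
  - **Rod tube:** the open flap fell inside its measuring window, so that number is no use, though the tube looked upright in the late side picture.
  - **Disc:** the check was noisy, with its mean off by about 4 mm.
  - **Brush:** the check had few points, and its mean was off by about 3 mm.

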